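# Step the loaded chip carrier under the pointer

### The arm

A 6-joint arm with a two-finger parallel gripper is mounted at the origin on the work surface. World frame = base frame: x ahead of the robot, y to its left, z up, the work surface at z = 0. Lengths are in mm, angles in rad, forces in N, time in s.
With the tool pointing down it reaches from about 275 to 1000 mm from the base axis. Payload 8.4 kg.
Tool frame: the origin (TCP) lies between the finger pads; the fingertips stand 25 mm ahead of it and the grasp point (between the pads) lies 6 mm ahead of it; z points along the fingers, y is the line along which they close (so a half turn about z gives the same grasp; the last joint's range is limited). The gripper opens to 85 mm and grips with 20 to 120 N. Pads are 22 mm wide; open, the fingers measure 114 mm over their backs; the gripper's body (76 mm by 85 mm) begins 54 mm behind the grasp point. The pads swing forward as they close: fully open they stand 13 mm farther back than shut.
Start: joints at [1.22, 0.353, 1.633, -0, 1.155, -0.002], TCP at [213.605, 587.368, 218.681] pointing down, gripper open.
Joint ranges: [-2.63, 2.63], [-0.92, 2.1], [0.06, 2.66], [-1.3, 4.44], [0, 2.69], [-3.02, 3.02]. Speed limits (rad/s): [2.22, 2.22, 2.79, 3.14, 3.14, 3.14].

### API

Orientations are given as [roll, pitch, yaw] about the fixed x, y, z axes, in that order (R = Rz(yaw) Ry(pitch) Rx(roll)).
In Python, from rig import r, eyes, workorder gives the robot as it stands. The module is installed in compiled form; this text tells all that it offers.
- The arm moves only by the tool step_arm, never from a script. Its argument "moves" is a list of rows, each an object of numbers: "tx", "ty", "tz": the shift along the tool's x, y, z scaled (see below); "ax", "ay", "az": the turn, a rotation vector about the tool's x, y, z scaled (see below). In form: [{"tx": .., "ty": .., "tz": .., "ax": .., "ay": .., "az": ..}, ...]. A call has 1 to 5 rows; each row shifts and turns the commanded pose from where the row before left it, along the tool's axes as they then stand; what a row does not reach is not made up. The controller multiplies each number of a shift by 25 mm and each number of a turn by 90 degrees. A row lasts 1/8 s, in which the tool goes at most 62.5 mm and 10.7 degrees, less where a joint would pass 70% of its speed; a pose out of reach is approached as far as the arm can. A call with a number of a shift or a turn outside -1 to 1 is refused whole. A call with a gripper value outside its range is refused whole. "gripper" is the opening, from 0 (shut) to 1 (fully open), set as the call begins (left out, the last holds). The fingers move at their own pace and stop on an object; "newtons" is the grip in N (left out, the last holds). Time passes only in rows, so rows that do not move let the fingers close. It gives the time, the measured TCP pose, the force, the opening and the grip force at its end, in the units of the state.
- r.sense(): the state, without advancing time (a new reading comes with each control period).
- eyes.grab_frame(name): name is "scene" or "top"; returns (picture, depth): 400x640x3 uint8, red, green, blue; 400x640 float32, mm along the optical axis (not along the pixel's ray), 0 where there is no reading.
- eyes.camera_info(name): a dict with "intrinsics" (3x3 intrinsics, pixels), "k1" (the pictures are not rectified: a ray, as slopes to the right and down, at radius r is drawn at 1 + k1 r^2 times it, then the intrinsics apply), "cam_to_world" (4x4, takes a point from camera to world coordinates). Camera axes: x right, y up, looking along -z (the intrinsics and any distortion apply to the point x, -y, -z); pixel columns grow to the right and rows downward; lengths in mm; the calibration is good to about 2 mm. A picture is of the moment at which its call begins. camera_info takes no time and is no camera call.
- workorder.sign_off(): hands the job in; it is judged then, once.
The state is a dict: "clock": time; "qpos": joint angles; "qvel": joint speeds; "joint_efforts": joint torques, N m; "eef_pos": TCP position; "tcp_rot": TCP orientation; "contact_force": force on the tool from outside, world axes, zero at the start; "wrist_torque": the same for the moment, N m; "opening": opening from 0.0 (shut) to 1.0 (fully open); "grasp_force": force on a finger pad.
Only numpy, scipy, OpenCV 4.12 (cv2) and the standard library are available. Lean on these libraries where they do the work, as an engineer would, in place of code of your own. Each camera call takes 0.05 s, during which the arm holds its last target. There are 200 camera calls.

### The job

Three or four colour-coded chip mounts lie on the grey mat: seat each one flat in the nest of its own colour on the x-y stage's carrier. When all are loaded, move the carrier by its post so that the fixed needle points at the white cross first and then at the dot of each loaded mount in the order red, yellow, green, blue (skip any that is missing), standing still for a second within about 2 mm at each; then draw the carrier fully out towards you again and leave it with every mount still in its nest. Do not press on the needle or its arm, and leave the other things on the table where they are.

Things in the scene. Friction and masses are not known exactly. Their poses are not given: they have to be found in the camera images.
- chip_red: red chip mount: square metal block 30 x 30 x 16 mm, 35 g, with a gold pad and a 6 mm white dot in the middle of both its large faces (both ways up are alike). Origin at the block's centre, z normal to the dotted faces. May be absent (None).
- chip_yellow: yellow chip mount: square metal block 30 x 30 x 16 mm, 35 g, with a gold pad and a 6 mm white dot in the middle of both its large faces (both ways up are alike). Origin at the block's centre, z normal to the dotted faces. May be absent (None).
- chip_green: green chip mount: square metal block 30 x 30 x 16 mm, 35 g, with a gold pad and a 6 mm white dot in the middle of both its large faces (both ways up are alike). Origin at the block's centre, z normal to the dotted faces. May be absent (None).
- chip_blue: blue chip mount: square metal block 30 x 30 x 16 mm, 35 g, with a gold pad and a 6 mm white dot in the middle of both its large faces (both ways up are alike). Origin at the block's centre, z normal to the dotted faces. May be absent (None).
- nest_red (a point): centre of the floor of the red nest (far left of the four seen from the robot) on the carrier: square pocket 34 x 34 mm between red lips 3 mm thick and 4 mm high, 60 mm between nest centres; axes along the slides (x away from the robot). A seated mount's origin is 8 mm above this point.
- nest_yellow (a point): centre of the floor of the yellow nest (far right of the four seen from the robot) on the carrier: square pocket 34 x 34 mm between yellow lips 3 mm thick and 4 mm high, 60 mm between nest centres; axes along the slides (x away from the robot). A seated mount's origin is 8 mm above this point.
- nest_green (a point): centre of the floor of the green nest (near left of the four seen from the robot) on the carrier: square pocket 34 x 34 mm between green lips 3 mm thick and 4 mm high, 60 mm between nest centres; axes along the slides (x away from the robot). A seated mount's origin is 8 mm above this point.
- nest_blue (a point): centre of the floor of the blue nest (near right of the four seen from the robot) on the carrier: square pocket 34 x 34 mm between blue lips 3 mm thick and 4 mm high, 60 mm between nest centres; axes along the slides (x away from the robot). A seated mount's origin is 8 mm above this point.
- datum (a point): centre of the white 16 mm cross painted on the carrier's top, midway between the four nests
- pointer_tip (a point): tip of the fixed brass needle (4 mm thick) that slants down from the column's arm at the far end of the stage; 25 mm above the carrier's top, 9 mm above a seated mount. Needle, arm and column stand on its far (+x) side, arm 180 mm above the table. Do not bend it.
- pointer: fixed column, arm and needle at the far end of the stage, 260 mm tall; origin as stage (the column's axis 235 mm, the needle's tip 80 mm along x from it)
- grip_post (a point): square aluminium post 22 x 22 mm on a tongue at the near side of the carrier, 115 mm from the datum; it rises 41 mm above the carrier's top; this point lies on its axis 25 mm above the carrier's top (80 mm above the table). Moves the carrier on both slides; sides parallel to the slides.
- slide_x (a joint): carrier's lower slide, m: 0 = drawn fully out towards the robot (clear of the pointer), 0.175 = fully in; stays where it is left (about 3 N friction). The needle is over the datum at 0.13
- slide_y (a joint): carrier's upper slide, m: -0.05 (right) to 0.05 (left), 0 = centred; stays where it is left (about 3 N friction)
- stage: fixed base of the x-y stage, 360 x 170 mm, origin on the table; slides run along its x and y axes. The carrier is a black plate 150 x 150 mm, top 55 mm above the table
- mat: fixed grey foam mat 180 x 180 x 4 mm on which the chip mounts lie; origin centre of its underside
- post_holder: bystander, leave alone: black cylinder dia 25 x 72 mm; origin centre of its underside
- lens_mount: bystander, leave alone: black 50 mm square plate with glass disc, 20 mm high; origin centre of its underside
- driver: bystander, leave alone: screwdriver 160 mm, lying; origin in its handle line
- cleaner_jar: bystander, leave alone: jar dia 44 x 60 mm; origin centre of its underside
- clamp_fork: bystander, leave alone: steel bar 60 x 28 x 8 mm with black knob; origin centre of its underside
- chip_case: bystander, leave alone: clear flat case 55 x 45 x 15 mm, orange lid; origin centre of its underside
- sensor_head: bystander, leave alone: grey disc dia 40 x 16 mm; origin centre of its underside

How it is judged (in metres and radians):
On the way, in this order (a step that is already met when the one before it is completed fails the run):
1. every chip mount that is there lies seated flat in the nest of its own colour (horizontal distance between chip_red and nest_red below 0.004 m and z of chip_red in the frame of nest_red between 0.005 and 0.0105 m and angle between the z axis of chip_red and the z axis of nest_red, either way round below 0.12 rad and horizontal distance between chip_yellow and nest_yellow below 0.004 m and z of chip_yellow in the frame of nest_yellow between 0.005 and 0.0105 m and angle between the z axis of chip_yellow and the z axis of nest_yellow, either way round below 0.12 rad and horizontal distance between chip_green and nest_green below 0.004 m and z of chip_green in the frame of nest_green between 0.005 and 0.0105 m and angle between the z axis of chip_green and the z axis of nest_green, either way round below 0.12 rad and horizontal distance between chip_blue and nest_blue below 0.004 m and z of chip_blue in the frame of nest_blue between 0.005 and 0.0105 m and angle between the z axis of chip_blue and the z axis of nest_blue, either way round below 0.12 rad), for 0.2 s.
2. the carrier's white cross stands still under the pointer (within 3 mm) for 0.6 s (horizontal distance between datum and pointer_tip below 0.003 m), for 0.6 s.
3. the red mount, in its nest, stands still under the pointer (its centre within 3 mm) for 0.6 s (horizontal distance between chip_red and nest_red below 0.004 m and z of chip_red in the frame of nest_red between 0.005 and 0.0105 m and angle between the z axis of chip_red and the z axis of nest_red, either way round below 0.12 rad and horizontal distance between chip_red and pointer_tip below 0.003 m), for 0.6 s.
4. the yellow mount, in its nest, stands still under the pointer (its centre within 3 mm) for 0.6 s (horizontal distance between chip_yellow and nest_yellow below 0.004 m and z of chip_yellow in the frame of nest_yellow between 0.005 and 0.0105 m and angle between the z axis of chip_yellow and the z axis of nest_yellow, either way round below 0.12 rad and horizontal distance between chip_yellow and pointer_tip below 0.003 m), for 0.6 s.
5. the green mount, in its nest, stands still under the pointer (its centre within 3 mm) for 0.6 s (horizontal distance between chip_green and nest_green below 0.004 m and z of chip_green in the frame of nest_green between 0.005 and 0.0105 m and angle between the z axis of chip_green and the z axis of nest_green, either way round below 0.12 rad and horizontal distance between chip_green and pointer_tip below 0.003 m), for 0.6 s.
6. the blue mount, in its nest, stands still under the pointer (its centre within 3 mm) for 0.6 s (horizontal distance between chip_blue and nest_blue below 0.004 m and z of chip_blue in the frame of nest_blue between 0.005 and 0.0105 m and angle between the z axis of chip_blue and the z axis of nest_blue, either way round below 0.12 rad and horizontal distance between chip_blue and pointer_tip below 0.003 m), for 0.6 s.
At the end, for the whole second after the job is handed in: Every mount that is there rests flat in the nest of its own colour (centre within 4 mm, seated within 2.5 mm in height), and the carrier is drawn out towards the robot to within 12 mm of its stop (all of step 1 and value of joint slide_x below 0.012 m and linear speed of each of chip_red, chip_yellow, chip_green, chip_blue below 0.02 m/s); the robot touches nothing.
It fails at once if the needle, its arm or its column is pushed by the arm or gripper with more than 10 N (contact force between any of the arm, the fingers and pointer above 10 N).
It fails at once if a bystander is moved more than 5 cm (distance of any of post_holder, lens_mount, driver, cleaner_jar, clamp_fork, chip_case, sensor_head from where it was at the start of the episode above 0.05 m).
Of chip_red, chip_yellow, chip_green, chip_blue only 3 to 4 are there at a start; the rules pass over those that are not, and their reading is None.
At some moment in a run one of chip_red, chip_yellow, chip_green, chip_blue may be knocked a few centimetres aside while the robot is not near it.
Once in a run the grip may slacken for a moment while it holds something.
It also fails if it takes over 210 s, if anything falls off the work surface, if the arm or the gripper's body presses on something with over 40 N, if the wrist force passes 120 N, or if a joint passes its speed limit or range.

## Working session

There is one attempt and no reset: what is moved stays moved. The work goes in short steps, Python scripts to look and compute and a tool call to move; the robot and the scene stay as the last step left them, time stands still between calls to the robot, and variables do not carry over. Pictures are saved under pics/ and viewed, at most 14 in all, crops included, and the job is handed in when it is done.

Besides the shell and the picture viewer there is one more tool, called after "Call:" in YAML: its name, and indented under it one key for each argument. step_arm: Moves the arm, as the interface text tells. Its arguments: {"type":"object","properties":{"moves":{"type":"array","items":{"type":"object","properties":{"tx":{"type":"number"},"ty":{"type":"number"},"tz":{"type":"number"},"ax":{"type":"number"},"ay":{"type":"number"},"az":{"type":"number"}}}},"gripper":{"type":"number"},"newtons":{"type":"number"}},"required":["moves"]}

```bash
mkdir -p pics; cat > h.py <<'E'
import numpy as np, cv2
from rig import r, eyes, workorder
def grab(n):
    im,d=eyes.grab_frame(n); return im,d,eyes.camera_info(n)
def ray(ci,u,v):
    K=np.array(ci["intrinsics"]);k=ci["k1"]
    x=(u-K[0,2])/K[0,0];y=(v-K[1,2])/K[1,1]
    rd=np.hypot(x,y);rr=rd
    for _ in range(20): rr=rd/(1+k*rr*rr)
    s=rr/rd if rd>0 else 1
    T=np.array(ci["cam_to_world"])
    return T[:3,3],T[:3,:3]@np.array([x*s,-y*s,-1])
def onplane(ci,u,v,z):
    o,d=ray(ci,u,v); return o+d*(z-o[2])/d[2]
def proj(ci,p):
    K=np.array(ci["intrinsics"]);T=np.array(ci["cam_to_world"])
    q=T[:3,:3].T@(np.array(p)-T[:3,3]);x,y=q[0]/-q[2],-q[1]/-q[2]
    f=1+ci["k1"]*(x*x+y*y);return K[0,0]*x*f+K[0,2],K[1,1]*y*f+K[1,2]
E
python3 - <<'E'
from h import *
for n in("top","scene"):
    im,d,ci=grab(n);cv2.imwrite(f"pics/{n}0.png",im[:,:,::-1]);print(n,np.round(ci["cam_to_world"],3).tolist(),np.array(ci["intrinsics"]).tolist(),ci["k1"])
print(r.sense())
E
```

```text
top [[0.021, 0.987, -0.157, 347.697], [-1.0, 0.02, -0.007, -70.022], [-0.004, 0.157, 0.988, 1299.096], [0.0, 0.0, 0.0, 1.0]] [[477.70851690428594, 0.0, 319.0483429173347], [0.0, 477.70851690428594, 197.15687951645165], [0.0, 0.0, 1.0]] 0.0024624046895026877
scene [[0.668, -0.606, 0.431, 1084.759], [0.744, 0.555, -0.372, -504.133], [-0.014, 0.57, 0.822, 1088.894], [0.0, 0.0, 0.0, 1.0]] [[439.90382280455077, 0.0, 317.3487655257493], [0.0, 439.90382280455077, 208.81863250118803], [0.0, 0.0, 1.0]] -0.055366669219567864
{'clock': 0.1, 'qpos': array([ 1.21964089e+00,  3.53563990e-01,  1.63403464e+00,  3.54949870e-05,
        1.15523523e+00, -2.38116226e-03]), 'qvel': array([ 0.00079759, -0.00061201,  0.0003486 ,  0.00022941,  0.00137694,
        0.00211303]), 'joint_efforts': array([ 4.14720307e-04, -6.06353617e+01, -3.42817140e+01,  1.56122483e-04,
        4.10362001e-03, -6.14721031e-06]), 'eef_pos': array([213.41834602, 586.96575304, 218.056835  ]), 'tcp_rot': array([-3.14035153e+00, -3.54116146e-05,  2.79280401e+00]), 'contact_force': array([0.15483314, 0.08063724, 0.57966287]), 'wrist_torque': array([0.01746369, 0.03168928, 0.06321995]), 'grasp_force': 0.0, 'opening': 1.0033267132825225}
```

View pics/top0.png

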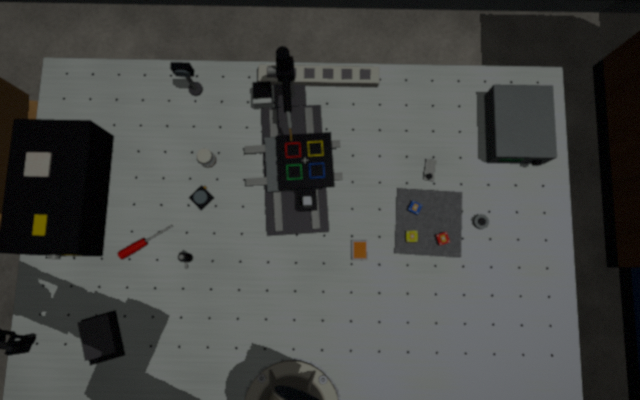

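View pics/scene0.png

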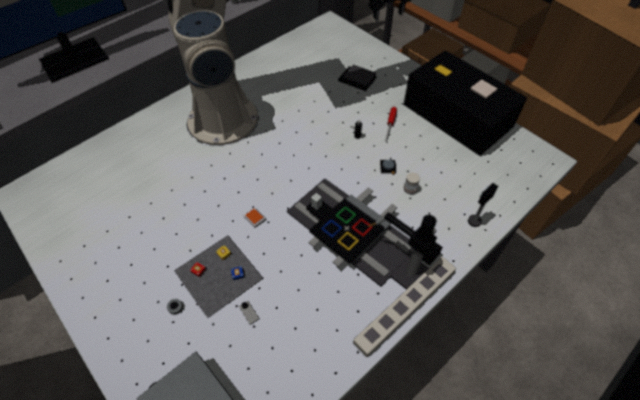

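Top view: nests red (293,150), yellow (316,149), green (294,172), blue (317,170), and the post at (306,201). The chips are blue (414,208), yellow (412,237) and red (442,239), with green absent. I'll zoom in on both areas.

```bash
python3 - <<'E'
from h import *
im,d,ci=grab("top");g=np.clip(im.astype(float)*1.8,0,255).astype(np.uint8)[:,:,::-1]
a=cv2.resize(g[90:240,250:350],None,fx=4,fy=4,interpolation=cv2.INTER_CUBIC)
b=cv2.resize(g[180:265,390:480],None,fx=4.4,fy=4.4,interpolation=cv2.INTER_CUBIC)
c=np.zeros((600,800,3),np.uint8);c[:,:400]=a;c[:b.shape[0],404:404+b.shape[1]]=b[:,:396]
cv2.imwrite("pics/c1.png",c)
hsv=cv2.cvtColor(im,cv2.COLOR_RGB2HSV)
for n,lo,hi in(("red",170,8),("yellow",22,35),("green",45,85),("blue",100,125)):
    H=hsv[...,0];m=((H>=lo)&(H<=hi)) if lo<hi else ((H>=lo)|(H<=hi))
    m=(m&(hsv[...,1]>120)&(hsv[...,2]>45)).astype(np.uint8);m[:,:255]=0;m[:100]=0;m[280:]=0;m[:,475:]=0
    k,l,s,ce=cv2.connectedComponentsWithStats(m)
    for i in range(1,k):
        if s[i,4]>15:
            u,v=s[i,0]+(s[i,2]-1)/2,s[i,1]+(s[i,3]-1)/2
            box=cv2.minAreaRect(np.argwhere(l==i)[:,::-1].astype(np.float32))
            p=onplane(ci,*box[0],20 if u>380 else 59)
            print(n,s[i],np.round(ce[i],1),np.round(box,1) if 0 else box,np.round(p,1),d[int(v),int(u)])
E
```

```text
red [285 142  16  16 119] [292.5 149.3] ((292.5, 149.5), (15.0, 15.0), 90.0) [672.4  12.6  59. ] 1282.0042
red [436 232  13  13  83] [441.7 238.1] ((442.20001220703125, 238.10000610351562), (11.700427055358887, 11.700427055358887), 71.56504821777344) [ 447.2 -392.1   20. ] 1276.3334
yellow [307 140  17  17 137] [315.1 148.3] ((315.0, 148.0), (16.0, 16.0), 90.0) [677.7 -47.5  59. ] 1282.7516
yellow [405 231  13  11 115] [411.3 236.1] ((411.0, 236.0), (10.0, 12.0), 90.0) [ 451.1 -308.9   20. ] 1279.1982
green [286 164  17  16  85] [294.  170.9] ((293.862060546875, 171.34483337402344), (15.280369758605957, 15.280369758605957), 85.2363510131836) [612.9   7.2  59. ] 1271.1343
blue [309 162  16  17 100] [316.4 170.3] ((316.5, 170.0), (16.0, 15.0), 90.0) [617.8 -52.8  59. ] 1273.6677
blue [408 201  13  13  66] [413.5 207.4] ((414.4000244140625, 207.20001220703125), (11.627553939819336, 10.733125686645508), 26.56505012512207) [ 529.1 -318.8   20. ] 1287.6359
```

View pics/c1.png

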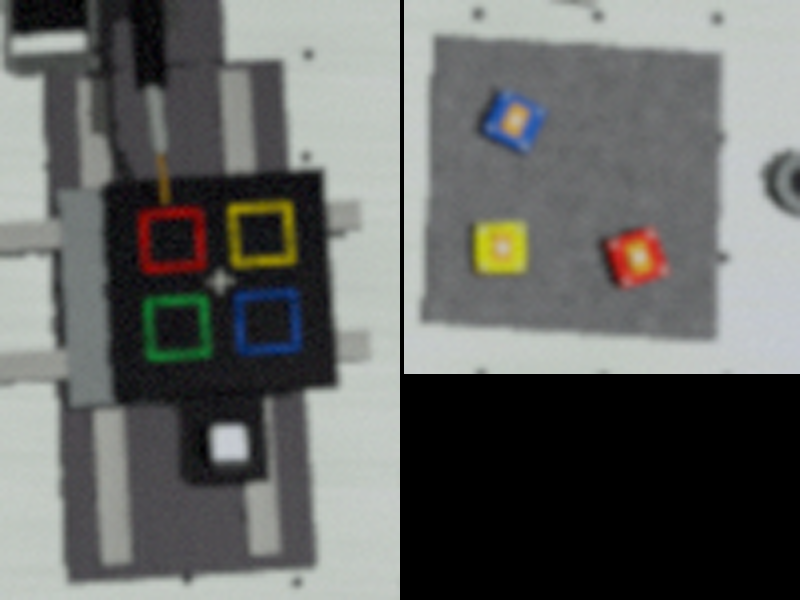

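The nests give a stage yaw of about 0.09 rad and the datum at about (645,-20). In the crop, the needle tip is at about (291,141). The carrier is partly in, so I'll draw it out before loading. Next I check the post and the tip from both cameras.

```bash
python3 - <<'E'
from h import *
im,d,ci=grab("top")
p=onplane(ci,307.0,200.2,96);print("post",p, "tip",onplane(ci,291.0,140.3,80),"cross",onplane(ci,304.8,159.8,55))
g=im.min(2).astype(float)[190:212,298:316];m=g>140;ys,xs=np.nonzero(m);print(xs.mean()+298,ys.mean()+190,m.sum(),onplane(ci,xs.mean()+298,ys.mean()+190,96))
im,d,cs=grab("scene")
for q in((672.4,12.6,59),(690,14,80),(530.6,-30.2,96),(447,-392,20)): print(np.round(proj(cs,q),1))
g=np.clip(im.astype(float)*1.8,0,255).astype(np.uint8)[:,:,::-1]
a=cv2.resize(g[180:280,290:420],None,fx=6,fy=6,interpolation=cv2.INTER_CUBIC)
cv2.imwrite("pics/c2.png",a)
s=r.sense();print(s['eef_pos'],s['tcp_rot'])
E
```

```text
post [530.59571343 -30.84716708  96.        ] tip [691.73771239  15.85524903  80.        ] cross [645.81406622 -20.87909782  55.        ]
nan nan 0 [nan nan nan]
[361.9 226.8]
[367.4 226.4]
[315.9 196.8]
[197.3 267.4]
[213.53275293 587.17602737 218.32718006] [-3.14094565e+00 -1.47285781e-05  2.79277573e+00]<stdin>:4: RuntimeWarning: Mean of empty slice.
  ret = ret.dtype.type(ret / rcount)
```

View pics/c2.png

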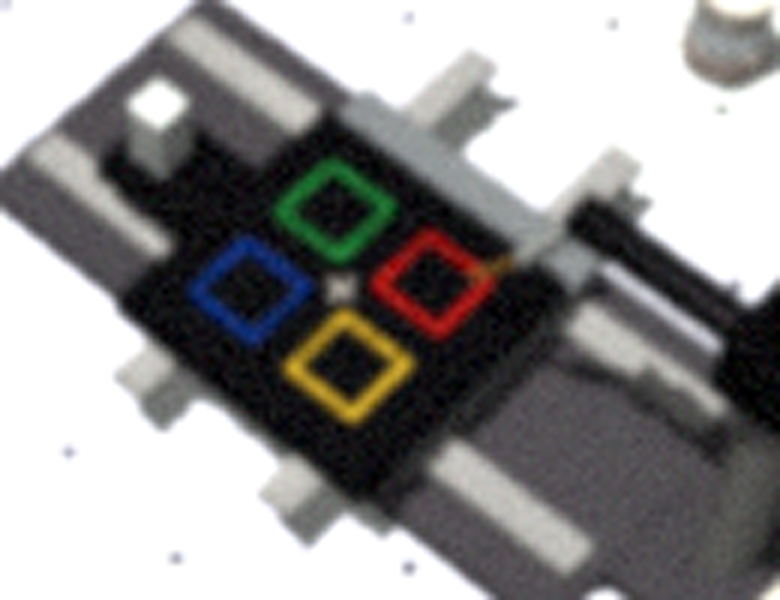

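Call:
step_arm:
  moves:
    - {"az": -0.1}
    - {"az": -0.1}
    - {"az": -0.08}
    - {}
    - {}

```text
schema error: expected keys tx, ty, tz, ax, ay, az
```

The scene crop shows the needle tip at about (368.5,225.8) and the post top at (316.3,197.2). Both agree with the top-camera estimates to within a pixel. The first move call failed because every row needs all six keys, so I'm sending it again.

Call:
step_arm:
  moves:
    - {"tx": 0, "ty": 0, "tz": 0, "ax": 0, "ay": 0, "az": -0.1}
    - {"tx": 0, "ty": 0, "tz": 0, "ax": 0, "ay": 0, "az": -0.1}
    - {"tx": 0, "ty": 0, "tz": 0, "ax": 0, "ay": 0, "az": -0.08}
    - {"tx": 0, "ty": 0, "tz": 0, "ax": 0, "ay": 0, "az": 0}
  gripper: 1
  newtons: 60

```text
clock: 0.75
eef_pos: [213.6, 587.3, 218.5]
tcp_rot: [-3.141, -0.0, -3.052]
contact_force: [0.8, -1.0, 0.4]
opening: 0.998
grasp_force: 0.0
```

Call:
step_arm:
  moves:
    - {"tx": -1, "ty": -1, "tz": 0, "ax": 0, "ay": 0, "az": 0}
    - {"tx": -1, "ty": -1, "tz": 0, "ax": 0, "ay": 0, "az": 0}
    - {"tx": 0, "ty": 0, "tz": 0, "ax": 0, "ay": 0, "az": 0}
    - {"tx": 0, "ty": 0, "tz": 0, "ax": 0, "ay": 0, "az": 0}

```text
clock: 1.25
eef_pos: [267.8, 542.4, 218.8]
tcp_rot: [3.141, -0.0, -3.053]
contact_force: [-0.1, 1.0, -0.1]
opening: 0.997
grasp_force: 0.0
```

Call:
step_arm:
  moves:
    - {"tx": -0.35, "ty": -0.99, "tz": 0, "ax": 0, "ay": 0, "az": 0}
    - {"tx": -0.35, "ty": -0.99, "tz": 0, "ax": 0, "ay": 0, "az": 0}
    - {"tx": -0.35, "ty": -0.99, "tz": 0, "ax": 0, "ay": 0, "az": 0}
    - {"tx": -0.35, "ty": -0.99, "tz": 0, "ax": 0, "ay": 0, "az": 0}
    - {"tx": -0.35, "ty": -0.99, "tz": 0, "ax": 0, "ay": 0, "az": 0}

```text
clock: 1.88
eef_pos: [323.2, 420.8, 218.7]
tcp_rot: [-3.141, 0.0, -3.051]
contact_force: [0.2, -0.3, 0.7]
opening: 0.999
grasp_force: 0.0
```

Call:
step_arm:
  moves:
    - {"tx": -0.35, "ty": -0.99, "tz": 0, "ax": 0, "ay": 0, "az": 0}
    - {"tx": -0.35, "ty": -0.99, "tz": 0, "ax": 0, "ay": 0, "az": 0}
    - {"tx": -0.35, "ty": -0.99, "tz": 0, "ax": 0, "ay": 0, "az": 0}
    - {"tx": -0.35, "ty": -0.99, "tz": 0, "ax": 0, "ay": 0, "az": 0}
    - {"tx": -0.35, "ty": -0.99, "tz": 0, "ax": 0, "ay": 0, "az": 0}

```text
clock: 2.5
eef_pos: [377.6, 301.6, 218.7]
tcp_rot: [-3.141, 0.0, -3.051]
contact_force: [1.5, 0.3, 0.4]
opening: 1.001
grasp_force: 0.0
```

Call:
step_arm:
  moves:
    - {"tx": -0.35, "ty": -0.99, "tz": 0, "ax": 0, "ay": 0, "az": 0}
    - {"tx": -0.35, "ty": -0.99, "tz": 0, "ax": 0, "ay": 0, "az": 0}
    - {"tx": -0.35, "ty": -0.99, "tz": 0, "ax": 0, "ay": 0, "az": 0}
    - {"tx": -0.35, "ty": -0.99, "tz": 0, "ax": 0, "ay": 0, "az": 0}
    - {"tx": -0.35, "ty": -0.99, "tz": 0, "ax": 0, "ay": 0, "az": 0}

```text
clock: 3.12
eef_pos: [432.1, 182.4, 218.7]
tcp_rot: [-3.141, 0.0, -3.051]
contact_force: [-0.0, -0.1, -0.0]
opening: 1.001
grasp_force: 0.0
```

Call:
step_arm:
  moves:
    - {"tx": -0.35, "ty": -0.99, "tz": 0, "ax": 0, "ay": 0, "az": 0}
    - {"tx": -0.35, "ty": -0.99, "tz": 0, "ax": 0, "ay": 0, "az": 0}
    - {"tx": -0.35, "ty": -0.99, "tz": 0, "ax": 0, "ay": 0, "az": 0}
    - {"tx": -0.35, "ty": -0.99, "tz": 0, "ax": 0, "ay": 0, "az": 0}
    - {"tx": -0.35, "ty": -0.99, "tz": 0, "ax": 0, "ay": 0, "az": 0}

```text
clock: 3.75
eef_pos: [486.7, 63.3, 218.8]
tcp_rot: [-3.141, 0.0, -3.051]
contact_force: [1.2, -1.2, -0.8]
opening: 1.003
grasp_force: 0.0
```

Call:
step_arm:
  moves:
    - {"tx": -0.35, "ty": -0.99, "tz": 0, "ax": 0, "ay": 0, "az": 0}
    - {"tx": -0.35, "ty": -0.99, "tz": 0, "ax": 0, "ay": 0, "az": 0}
    - {"tx": -0.35, "ty": -0.99, "tz": 0, "ax": 0, "ay": 0, "az": 0}
    - {"tx": -0.35, "ty": -0.99, "tz": 0, "ax": 0, "ay": 0, "az": 0}
    - {"tx": 0, "ty": 0, "tz": 0, "ax": 0, "ay": 0, "az": 0}

```text
clock: 4.38
eef_pos: [530.7, -32.2, 218.7]
tcp_rot: [-3.141, 0.0, -3.053]
contact_force: [-0.2, -0.6, -0.8]
opening: 1.0
grasp_force: 0.0
```

Call:
step_arm:
  moves:
    - {"tx": 0, "ty": 0, "tz": 1, "ax": 0, "ay": 0, "az": 0}
    - {"tx": 0, "ty": 0, "tz": 1, "ax": 0, "ay": 0, "az": 0}
    - {"tx": 0, "ty": 0, "tz": 1, "ax": 0, "ay": 0, "az": 0}
    - {"tx": 0, "ty": 0, "tz": 1, "ax": 0, "ay": 0, "az": 0}
    - {"tx": 0, "ty": 0, "tz": 0.8, "ax": 0, "ay": 0, "az": 0}

```text
clock: 5.0
eef_pos: [529.7, -30.0, 97.9]
tcp_rot: [3.141, -0.001, -3.051]
contact_force: [-0.9, 0.3, 0.2]
opening: 1.003
grasp_force: 0.0
```

Call:
step_arm:
  moves:
    - {"tx": 0, "ty": 0, "tz": 0.4, "ax": 0, "ay": 0, "az": 0}
    - {"tx": 0, "ty": 0, "tz": 0, "ax": 0, "ay": 0, "az": 0}

```text
clock: 5.25
eef_pos: [530.3, -30.2, 88.4]
tcp_rot: [3.141, -0.001, -3.051]
contact_force: [0.1, 1.0, -0.3]
opening: 0.997
grasp_force: 0.0
```

Call:
step_arm:
  moves:
    - {"tx": 0, "ty": 0, "tz": 0, "ax": 0, "ay": 0, "az": 0}
    - {"tx": 0, "ty": 0, "tz": 0, "ax": 0, "ay": 0, "az": 0}
    - {"tx": 0, "ty": 0, "tz": 0, "ax": 0, "ay": 0, "az": 0}
    - {"tx": 0, "ty": 0, "tz": 0, "ax": 0, "ay": 0, "az": 0}
    - {"tx": 0, "ty": 0, "tz": 0, "ax": 0, "ay": 0, "az": 0}
  gripper: 0
  newtons: 60

```text
clock: 5.88
eef_pos: [531.1, -30.3, 88.8]
tcp_rot: [-3.142, 0.0, -3.051]
contact_force: [-0.1, -0.1, 0.2]
opening: 0.005
grasp_force: 0.0
```

```bash
python3 - <<'E'
from h import *
im,d,cs=grab("scene")
g=np.clip(im.astype(float)*1.8,0,255).astype(np.uint8)[:,:,::-1]
a=cv2.resize(g[130:290,260:420],None,fx=3.7,fy=3.7,interpolation=cv2.INTER_CUBIC)
cv2.imwrite("pics/c3.png",a); print(r.sense())
E
```

```text
{'clock': 5.925, 'qpos': array([-5.98597353e-02,  3.75961443e-01,  1.94073457e+00, -6.63798500e-06,
        8.24889159e-01, -1.72167061e+00]), 'qvel': array([ 0.00030559, -0.00037986,  0.00229011, -0.00075024, -0.00164009,
       -0.00033891]), 'joint_efforts': array([-7.29598178e-04, -5.37977207e+01, -2.58529007e+01, -1.76149365e-04,
        7.34891491e-04,  8.32736760e-05]), 'eef_pos': array([531.07939334, -30.32734049,  88.70590295]), 'tcp_rot': array([-3.14158671e+00,  6.66518852e-06, -3.05057360e+00]), 'contact_force': array([-0.34109725,  0.28520299,  0.00437027]), 'wrist_torque': array([ 0.04583333, -0.03033271,  0.0198383 ]), 'grasp_force': 0.0, 'opening': -0.0013761433317347458}
```

View pics/c3.png

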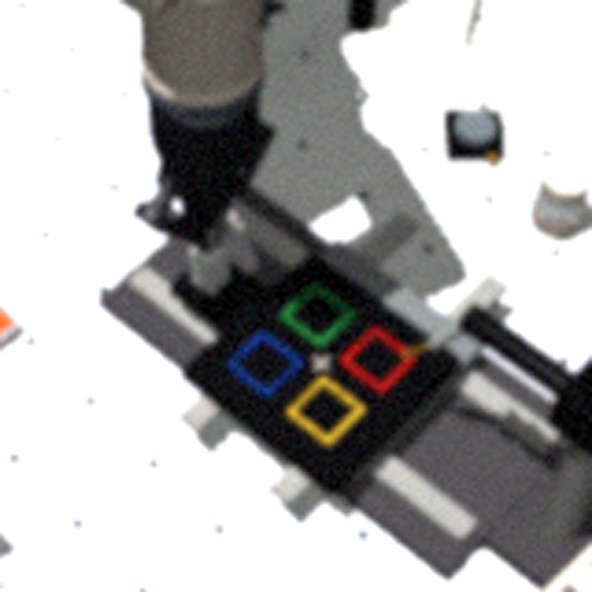

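```bash
python3 - <<'E'
from h import *
for q in((531,-30,63),(531,-30,88),(531,-30,96),(531,-30,143)): print(np.round(proj(eyes.camera_info("scene"),q),1),np.round(proj(eyes.camera_info("top"),q),1))
im,d,cs=grab("scene")
g=np.clip(255*(im/255.)**.5,0,255).astype(np.uint8)[:,:,::-1]
a=cv2.resize(g[165:225,285:345],None,fx=10,fy=10,interpolation=cv2.INTER_CUBIC)
cv2.imwrite("pics/c4.png",a)
E
```

```text
[316.3 203.7] [307.  201.9]
[316.1 198.6] [306.8 200.5]
[316.1 196.9] [306.7 200. ]
[315.8 186.6] [306.1 197.1]
```

View pics/c4.png

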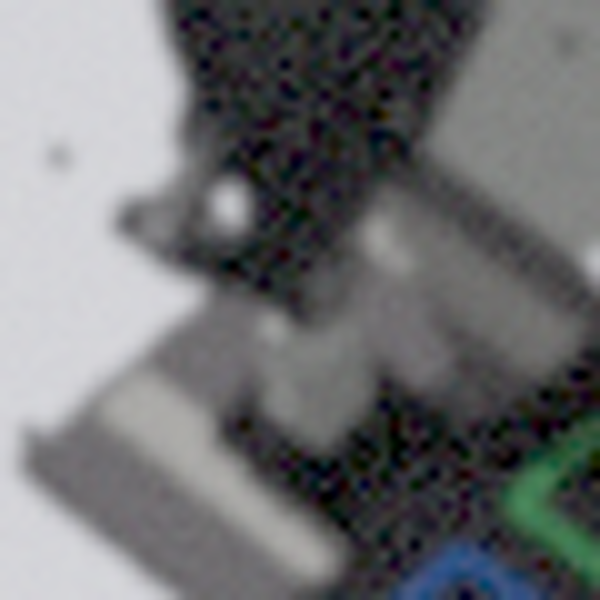

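Call:
step_arm:
  moves:
    - {"tx": 0.2, "ty": 0, "tz": 0, "ax": 0, "ay": 0, "az": 0}
    - {"tx": 0.2, "ty": 0, "tz": 0, "ax": 0, "ay": 0, "az": 0}
    - {"tx": 0.2, "ty": 0, "tz": 0, "ax": 0, "ay": 0, "az": 0}
    - {"tx": 0.2, "ty": 0, "tz": 0, "ax": 0, "ay": 0, "az": 0}
    - {"tx": 0, "ty": 0, "tz": 0, "ax": 0, "ay": 0, "az": 0}

```text
clock: 6.6
eef_pos: [510.7, -32.2, 88.7]
tcp_rot: [3.142, -0.0, -3.051]
contact_force: [0.4, -0.1, -0.3]
opening: 0.002
grasp_force: 0.0
```

```bash
cat >> h.py <<'E'
RNG=dict(red=(170,8),yellow=(22,35),green=(45,85),blue=(100,125))
def blobs(im,ci,zc=20,zn=59):
    """colour blobs -> [name,u,v,area,xyz,angle]; nests at zn, chips on the mat at zc"""
    hsv=cv2.cvtColor(cv2.resize(im,None,fx=4,fy=4,interpolation=cv2.INTER_CUBIC),cv2.COLOR_RGB2HSV);H=hsv[...,0];out=[]
    for n,(lo,hi) in RNG.items():
        m=((H>=lo)&(H<=hi)) if lo<hi else ((H>=lo)|(H<=hi))
        m=(m&(hsv[...,1]>110)&(hsv[...,2]>45)).astype(np.uint8)
        for c in cv2.findContours(m,cv2.RETR_EXTERNAL,cv2.CHAIN_APPROX_NONE)[0]:
            (u,v),wh,a=cv2.minAreaRect(c)
            if min(wh)<24 or max(wh)>90: continue
            u,v=(u+.5)/4-.5,(v+.5)/4-.5
            chip=min(wh)<55
            p=onplane(ci,u,v,zc if chip else zn)
            if not(300<p[0]<800 and -500<p[1]<200): continue
            b=cv2.boxPoints(((u,v),(10,10),a)); e=onplane(ci,*b[1],20)-onplane(ci,*b[0],20)
            out.append((n,"chip" if chip else "nest",round(u,1),round(v,1),np.round(wh,0),np.round(p,1),round(float(np.degrees(np.arctan2(e[1],e[0])))%90,1)))
    return out
E
python3 - <<'E'
from h import *
im,d,ci=grab("top")
for b in blobs(im,ci): print(*b)
E
```

```text
red chip 442.3 238.0 [49. 50.] [ 447.6 -392.5   20. ] 19.4
red nest 292.5 149.2 [67. 65.] [673.1  12.6  59. ] 1.8
yellow chip 411.2 236.0 [47. 49.] [ 451.1 -309.6   20. ] 1.2
yellow nest 315.0 148.1 [66. 67.] [677.4 -47.5  59. ] 5.2
blue chip 414.3 207.2 [49. 46.] [ 529.  -318.5   20. ] 63.5
```

```bash
python3 - <<'E'
from h import *
for n in("scene","top"):
    im,d,ci=grab(n)
    P=[]
    c=proj(ci,(511,-32,88))
    for v in range(int(c[1])-30,int(c[1])+25):
        for u in range(int(c[0])-30,int(c[0])+30):
            if d[v,u]>0:
                o,r_=ray(ci,u,v); P.append(np.r_[o+r_*d[v,u],u,v])
    P=np.array(P); k=(P[:,0]>440)&(P[:,0]<570)&(abs(P[:,1]+32)<70)
    for z0 in range(60,190,10):
        q=P[k&(P[:,2]>=z0)&(P[:,2]<z0+10)]
        if len(q): print(n,z0,len(q),np.round(q.min(0)[:2]),np.round(q.max(0)[:2]),np.round(np.median(q,0)))
E
```

```text
scene 60 19 [524. -41.] [542. -13.] [538. -37.  64. 316. 205.]
scene 70 22 [524. -41.] [543. -17.] [538. -38.  75. 316. 203.]
scene 80 18 [520. -41.] [543. -19.] [540. -35.  86. 318. 201.]
scene 90 62 [519. -42.] [542. -18.] [531. -31.  96. 316. 197.]
scene 100 8 [518. -41.] [537. -24.] [522. -36. 108. 312. 194.]
scene 110 22 [508. -47.] [523. -18.] [518. -37. 115. 312. 191.]
scene 120 17 [510. -46.] [523. -19.] [520. -38. 125. 311. 190.]
scene 130 16 [515. -45.] [523. -21.] [520. -36. 135. 312. 187.]
scene 140 18 [517. -59.] [524. -13.] [522. -32. 147. 312. 185.]
scene 150 53 [501. -64.] [527.   5.] [520. -46. 156. 307. 183.]
scene 160 43 [505. -74.] [527.  12.] [520. -28. 165. 313. 180.]
scene 170 58 [512. -80.] [530.  19.] [526. -25. 175. 315. 177.]
scene 180 62 [510. -93.] [530.  23.] [524. -43. 185. 311. 178.]
top 140 1 [502. -67.] [502. -67.] [502. -67. 148. 321. 209.]
top 160 6 [495. -74.] [502.  16.] [499. -34. 167. 307. 209.]
top 170 9 [494. -74.] [507.  14.] [496.   4. 173. 291. 209.]
top 180 20 [492.   6.] [502.  27.] [499.  11. 188. 288. 207.]
```

Call:
step_arm:
  moves:
    - {"tx": 0.8, "ty": 0, "tz": 0, "ax": 0, "ay": 0, "az": 0}
    - {"tx": 0.8, "ty": 0, "tz": 0, "ax": 0, "ay": 0, "az": 0}
    - {"tx": 0, "ty": 0, "tz": 0, "ax": 0, "ay": 0, "az": 0}

```text
clock: 7.12
eef_pos: [470.4, -35.8, 88.6]
tcp_rot: [3.141, -0.001, -3.051]
contact_force: [0.2, 0.2, -0.1]
opening: -0.003
grasp_force: 0.0
```

```bash
python3 - <<'E'
from h import *
for n in("scene",):
    im,d,ci=grab(n)
    P=[]
    c=proj(ci,(471,-36,88))
    for v in range(int(c[1])-40,int(c[1])+35):
        for u in range(int(c[0])-30,int(c[0])+30):
            if d[v,u]>0:
                o,r_=ray(ci,u,v); P.append(np.r_[o+r_*d[v,u],u,v])
    P=np.array(P); k=(P[:,0]>430)&(P[:,0]<515)&(abs(P[:,1]+36)<60)
    for z0 in range(40,190,10):
        q=P[k&(P[:,2]>=z0)&(P[:,2]<z0+10)]
        if len(q): print(n,z0,len(q),np.round(q.min(0)[:2]),np.round(q.max(0)[:2]),np.round(np.median(q,0)))
g=np.clip(255*(im/255.)**.5,0,255).astype(np.uint8)[:,:,::-1]
a=cv2.resize(g[150:225,265:340],None,fx=8,fy=8,interpolation=cv2.INTER_CUBIC)
cv2.imwrite("pics/c5.png",a);print(r.sense()['eef_pos'],r.sense()['contact_force'])
E
```

```text
scene 50 6 [511. -53.] [514. -34.] [513. -41.  55. 310. 204.]
scene 100 7 [476. -46.] [481. -29.] [478. -40. 108. 301. 185.]
scene 110 21 [463. -50.] [482. -21.] [479. -40. 116. 301. 183.]
scene 120 18 [473. -50.] [482. -28.] [478. -42. 125. 300. 182.]
scene 130 15 [475. -49.] [483. -29.] [480. -38. 135. 302. 179.]
scene 140 21 [476. -63.] [483. -12.] [481. -33. 147. 302. 176.]
scene 150 65 [462. -71.] [486.   1.] [480. -49. 156. 297. 175.]
scene 160 49 [464. -79.] [488.  12.] [480. -39. 167. 302. 172.]
scene 170 56 [470. -84.] [490.  17.] [482. -24. 175. 306. 168.]
scene 180 69 [470. -96.] [490.  20.] [482. -50. 186. 299. 171.]
[471.73389736 -35.82909949  88.87261409] [ 0.69957927 -0.08880215 -0.14494025]
```

View pics/c5.png

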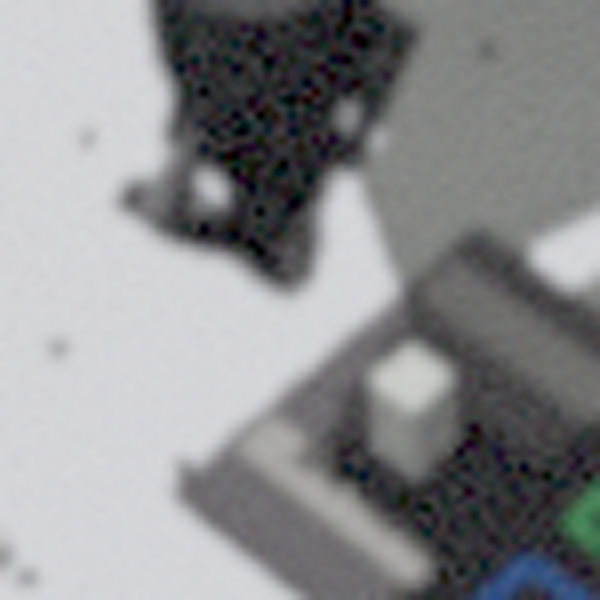

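The shut fingertips really end at z≈104 while eef_pos z reads 88.7. The reported z, or the tool length, is about 41 mm off from the text, so the fingers closed above the post. The x and y readings agree. From here I use tip z ≈ eef z + 15.5 when shut.

Call:
step_arm:
  moves:
    - {"tx": -0.8, "ty": 0, "tz": 0, "ax": 0, "ay": 0, "az": 0}
    - {"tx": -0.8, "ty": 0, "tz": 0, "ax": 0, "ay": 0, "az": 0}
    - {"tx": -0.8, "ty": 0, "tz": 0, "ax": 0, "ay": 0, "az": 0}
    - {"tx": 0, "ty": 0, "tz": 0, "ax": 0, "ay": 0, "az": 0}
  gripper: 1

```text
clock: 7.68
eef_pos: [533.3, -30.2, 88.8]
tcp_rot: [-3.141, 0.002, -3.05]
contact_force: [-0.6, -0.9, 0.1]
opening: 0.846
grasp_force: 0.0
```

Call:
step_arm:
  moves:
    - {"tx": 0, "ty": 0, "tz": 0.4, "ax": 0, "ay": 0, "az": 0}
    - {"tx": 0, "ty": 0, "tz": 0.4, "ax": 0, "ay": 0, "az": 0}
    - {"tx": 0, "ty": 0, "tz": 0.4, "ax": 0, "ay": 0, "az": 0}
    - {"tx": 0, "ty": 0, "tz": 0.4, "ax": 0, "ay": 0, "az": 0}
    - {"tx": 0, "ty": 0, "tz": 0, "ax": 0, "ay": 0, "az": 0}

```text
clock: 8.3
eef_pos: [530.3, -30.3, 47.7]
tcp_rot: [3.141, -0.002, -3.051]
contact_force: [-0.4, -0.5, -1.3]
opening: 1.0
grasp_force: 0.0
```

Call:
step_arm:
  moves:
    - {"tx": 0, "ty": 0, "tz": 0, "ax": 0, "ay": 0, "az": 0}
    - {"tx": 0, "ty": 0, "tz": 0, "ax": 0, "ay": 0, "az": 0}
    - {"tx": 0, "ty": 0, "tz": 0, "ax": 0, "ay": 0, "az": 0}
    - {"tx": 0, "ty": 0, "tz": 0, "ax": 0, "ay": 0, "az": 0}
    - {"tx": 0, "ty": 0, "tz": 0, "ax": 0, "ay": 0, "az": 0}
  gripper: 0
  newtons: 60

```text
clock: 8.93
eef_pos: [531.3, -30.3, 49.1]
tcp_rot: [3.142, 0.0, -3.051]
contact_force: [-1.7, 1.4, 4.8]
opening: 0.247
grasp_force: 60.9
```

Call:
step_arm:
  moves:
    - {"tx": 0.4, "ty": 0.4, "tz": 0, "ax": 0, "ay": 0, "az": 0}
    - {"tx": 0.4, "ty": 0.4, "tz": 0, "ax": 0, "ay": 0, "az": 0}
    - {"tx": 0.4, "ty": 0.4, "tz": 0, "ax": 0, "ay": 0, "az": 0}
    - {"tx": 0.4, "ty": 0.4, "tz": 0, "ax": 0, "ay": 0, "az": 0}
    - {"tx": 0.4, "ty": 0.4, "tz": 0, "ax": 0, "ay": 0, "az": 0}

```text
clock: 9.55
eef_pos: [476.5, 15.5, 49.0]
tcp_rot: [-3.141, 0.001, -3.05]
contact_force: [2.9, -3.4, 6.1]
opening: 0.25
grasp_force: 61.0
```

Call:
step_arm:
  moves:
    - {"tx": 0.4, "ty": 0.4, "tz": 0, "ax": 0, "ay": 0, "az": 0}
    - {"tx": 0.4, "ty": 0.4, "tz": 0, "ax": 0, "ay": 0, "az": 0}
    - {"tx": 0.2, "ty": 0.2, "tz": 0, "ax": 0, "ay": 0, "az": 0}
    - {"tx": 0, "ty": 0, "tz": 0, "ax": 0, "ay": 0, "az": 0}

```text
clock: 10.05
eef_pos: [448.2, 38.6, 49.0]
tcp_rot: [3.141, -0.001, -3.05]
contact_force: [-1.5, 1.8, 11.4]
opening: 0.251
grasp_force: 61.8
```

Call:
step_arm:
  moves:
    - {"tx": 0.08, "ty": 0, "tz": 0, "ax": 0, "ay": 0, "az": 0}
    - {"tx": 0.08, "ty": 0, "tz": 0, "ax": 0, "ay": 0, "az": 0}

```text
clock: 10.3
eef_pos: [445.3, 38.2, 49.0]
tcp_rot: [3.141, 0.001, -3.051]
contact_force: [2.4, 2.0, 7.2]
opening: 0.247
grasp_force: 61.2
```

Call:
step_arm:
  moves:
    - {"tx": 0, "ty": 0.08, "tz": 0, "ax": 0, "ay": 0, "az": 0}
    - {"tx": 0, "ty": 0.08, "tz": 0, "ax": 0, "ay": 0, "az": 0}

```text
clock: 10.55
eef_pos: [444.7, 41.6, 49.0]
tcp_rot: [3.142, -0.0, -3.05]
contact_force: [0.7, -3.4, 9.1]
opening: 0.249
grasp_force: 61.5
```

Call:
step_arm:
  moves:
    - {"tx": 0.08, "ty": 0, "tz": 0, "ax": 0, "ay": 0, "az": 0}
    - {"tx": 0, "ty": 0, "tz": 0, "ax": 0, "ay": 0, "az": 0}

```text
clock: 10.8
eef_pos: [444.3, 41.7, 49.0]
tcp_rot: [3.141, 0.003, -3.051]
contact_force: [6.8, 0.1, 2.2]
opening: 0.247
grasp_force: 60.3
```

Call:
step_arm:
  moves:
    - {"tx": 0.08, "ty": 0, "tz": 0, "ax": 0, "ay": 0, "az": 0}
    - {"tx": 0, "ty": 0, "tz": 0, "ax": 0, "ay": 0, "az": 0}

```text
clock: 11.05
eef_pos: [444.3, 41.7, 49.1]
tcp_rot: [3.141, 0.007, -3.05]
contact_force: [16.2, 0.6, -9.7]
opening: 0.249
grasp_force: 59.6
```

Call:
step_arm:
  moves:
    - {"tx": 0, "ty": 0.08, "tz": 0, "ax": 0, "ay": 0, "az": 0}
    - {"tx": 0, "ty": 0, "tz": 0, "ax": 0, "ay": 0, "az": 0}

```text
clock: 11.3
eef_pos: [444.2, 43.7, 49.1]
tcp_rot: [3.141, 0.007, -3.05]
contact_force: [15.9, 0.1, -8.8]
opening: 0.252
grasp_force: 59.8
```

Call:
step_arm:
  moves:
    - {"tx": 0, "ty": 0.08, "tz": 0, "ax": 0, "ay": 0, "az": 0}
    - {"tx": 0, "ty": 0, "tz": 0, "ax": 0, "ay": 0, "az": 0}

```text
clock: 11.55
eef_pos: [444.0, 45.6, 49.1]
tcp_rot: [3.141, 0.007, -3.05]
contact_force: [15.1, -0.8, -8.7]
opening: 0.248
grasp_force: 41.9
```

Call:
step_arm:
  moves:
    - {"tx": -0.1, "ty": 0.08, "tz": 0, "ax": 0, "ay": 0, "az": 0}
    - {"tx": 0, "ty": 0, "tz": 0, "ax": 0, "ay": 0, "az": 0}

```text
clock: 11.8
eef_pos: [443.9, 46.0, 49.0]
tcp_rot: [-3.139, 0.002, -3.049]
contact_force: [7.1, -18.0, 4.0]
opening: 0.25
grasp_force: 62.5
```

Call:
step_arm:
  moves:
    - {"tx": 0, "ty": 0.08, "tz": 0, "ax": 0, "ay": 0, "az": 0}
    - {"tx": 0, "ty": 0, "tz": 0, "ax": 0, "ay": 0, "az": 0}

```text
clock: 12.05
eef_pos: [443.9, 46.3, 49.0]
tcp_rot: [-3.137, 0.002, -3.048]
contact_force: [9.2, -33.2, 2.5]
opening: 0.248
grasp_force: 62.7
```

Call:
step_arm:
  moves:
    - {"tx": 0, "ty": 0.08, "tz": 0, "ax": 0, "ay": 0, "az": 0}
    - {"tx": 0, "ty": 0, "tz": 0, "ax": 0, "ay": 0, "az": 0}

```text
clock: 12.3
eef_pos: [443.9, 46.6, 49.0]
tcp_rot: [-3.135, 0.002, -3.047]
contact_force: [12.1, -49.1, 1.5]
opening: 0.248
grasp_force: 63.4
```

Call:
step_arm:
  moves:
    - {"tx": -0.06, "ty": -0.2, "tz": 0, "ax": 0, "ay": 0, "az": 0}
    - {"tx": 0, "ty": -0.5, "tz": 0, "ax": 0, "ay": 0, "az": 0}
    - {"tx": 0, "ty": -0.5, "tz": 0, "ax": 0, "ay": 0, "az": 0}
    - {"tx": 0, "ty": -0.5, "tz": 0, "ax": 0, "ay": 0, "az": 0}
    - {"tx": 0, "ty": -0.46, "tz": 0, "ax": 0, "ay": 0, "az": 0}

```text
clock: 12.92
eef_pos: [448.1, -2.0, 49.0]
tcp_rot: [3.141, -0.001, -3.051]
contact_force: [-0.5, 3.6, 12.5]
opening: 0.244
grasp_force: 64.1
```

Call:
step_arm:
  moves:
    - {"tx": 0, "ty": 0, "tz": 0, "ax": 0, "ay": 0, "az": 0}
    - {"tx": 0, "ty": 0, "tz": 0, "ax": 0, "ay": 0, "az": 0}

```text
clock: 13.18
eef_pos: [448.1, -2.4, 49.0]
tcp_rot: [3.141, -0.001, -3.051]
contact_force: [-1.3, -4.0, 11.8]
opening: 0.25
grasp_force: 64.2
```

```bash
python3 - <<'E'
from h import *
s=r.sense();print(s['eef_pos'],s['tcp_rot'],s['contact_force'])
im,d,ci=grab("top")
for b in blobs(im,ci): print(*b)
im,d,ci=grab("scene")
for b in blobs(im,ci): print(*b)
E
```

```text
[448.13208099  -2.37518859  48.9904189 ] [ 3.14143430e+00 -1.10239613e-03 -3.05066254e+00] [-1.25434509 -4.0326984  11.83273927]
red chip 442.3 238.0 [49. 50.] [ 447.5 -392.5   20. ] 19.4
red nest 281.6 179.7 [67. 68.] [589.6  38.8  59. ] 4.0
yellow chip 411.2 236.0 [47. 49.] [ 451.1 -309.6   20. ] 1.2
yellow nest 304.3 178.3 [67. 68.] [594.6 -20.9  59. ] 4.5
blue chip 414.3 207.2 [49. 45.] [ 529.2 -318.5   20. ] 63.5
red chip 197.3 268.7 [48. 52.] [ 450.4 -394.3   20. ] 18.5
red nest 347.6 203.3 [61. 63.] [588.6  39.   59. ] 9.2
yellow chip 223.0 251.9 [48. 47.] [ 454.6 -311.7   20. ] 5.0
yellow nest 333.8 216.1 [68. 61.] [594.1 -20.5  59. ] 15.0
green chip 332.3 195.1 [36. 76.] [516.9  46.8  20. ] 52.0
blue chip 237.1 272.5 [47. 49.] [ 532.8 -320.    20. ] 63.8
blue nest 318.3 204.5 [58. 61.] [534.8 -25.9  59. ] 8.9
```

Call:
step_arm:
  moves:
    - {"tx": 0, "ty": 0, "tz": 0, "ax": 0, "ay": 0, "az": 0}
    - {"tx": 0, "ty": 0, "tz": 0, "ax": 0, "ay": 0, "az": 0}
    - {"tx": 0, "ty": 0, "tz": 0, "ax": 0, "ay": 0, "az": 0}
  gripper: 0.7

```text
clock: 13.65
eef_pos: [448.5, -2.4, 48.4]
tcp_rot: [3.141, -0.001, -3.05]
contact_force: [0.4, 0.0, -0.0]
opening: 0.701
grasp_force: 0.0
```

Call:
step_arm:
  moves:
    - {"tx": 0, "ty": 0, "tz": -0.6, "ax": 0, "ay": 0, "az": 0}
    - {"tx": 0, "ty": 0, "tz": -0.6, "ax": 0, "ay": 0, "az": 0}
    - {"tx": 0, "ty": 0, "tz": -0.6, "ax": 0, "ay": 0, "az": 0.11}
    - {"tx": 0, "ty": 0, "tz": 0, "ax": 0, "ay": 0, "az": 0.11}
    - {"tx": 0, "ty": 0, "tz": 0, "ax": 0, "ay": 0, "az": 0.11}

```text
clock: 14.28
eef_pos: [449.8, -2.7, 95.2]
tcp_rot: [3.141, 0.002, 2.708]
contact_force: [0.1, -1.0, -0.2]
opening: 0.701
grasp_force: 0.0
```

Call:
step_arm:
  moves:
    - {"tx": 0, "ty": 0, "tz": 0, "ax": 0, "ay": 0, "az": 0.11}
    - {"tx": 0, "ty": 0, "tz": 0, "ax": 0, "ay": 0, "az": 0.11}
    - {"tx": 0, "ty": 0, "tz": 0, "ax": 0, "ay": 0, "az": 0.11}
    - {"tx": 0, "ty": 0, "tz": 0, "ax": 0, "ay": 0, "az": 0.11}
    - {"tx": 0, "ty": 0, "tz": 0, "ax": 0, "ay": 0, "az": 0.11}

```text
clock: 14.9
eef_pos: [449.6, -2.7, 94.9]
tcp_rot: [3.14, 0.0, 1.845]
contact_force: [-0.2, 0.7, 0.1]
opening: 0.698
grasp_force: 0.0
```

Call:
step_arm:
  moves:
    - {"tx": 0, "ty": 0, "tz": 0, "ax": 0, "ay": 0, "az": 0.11}
    - {"tx": 0, "ty": 0, "tz": 0, "ax": 0, "ay": 0, "az": 0.01}
    - {"tx": 0, "ty": 0, "tz": 0, "ax": 0, "ay": 0, "az": 0}

```text
clock: 15.28
eef_pos: [449.5, -2.7, 94.3]
tcp_rot: [3.141, 0.0, 1.665]
contact_force: [-0.1, -0.3, 0.0]
opening: 0.698
grasp_force: 0.0
```

Call:
step_arm:
  moves:
    - {"tx": 0, "ty": 0, "tz": 0.6, "ax": 0, "ay": 0, "az": 0}
    - {"tx": 0, "ty": 0, "tz": 0.6, "ax": 0, "ay": 0, "az": 0}
    - {"tx": 0, "ty": 0, "tz": 0.56, "ax": 0, "ay": 0, "az": 0}
    - {"tx": 0, "ty": 0, "tz": 0, "ax": 0, "ay": 0, "az": 0}

```text
clock: 15.78
eef_pos: [447.9, -2.7, 48.1]
tcp_rot: [-3.138, -0.0, 1.662]
contact_force: [0.0, -0.7, 0.2]
opening: 0.698
grasp_force: 0.0
```

Call:
step_arm:
  moves:
    - {"tx": 0, "ty": 0, "tz": 0, "ax": 0, "ay": 0, "az": 0}
    - {"tx": 0, "ty": 0, "tz": 0, "ax": 0, "ay": 0, "az": 0}
    - {"tx": 0, "ty": 0, "tz": 0, "ax": 0, "ay": 0, "az": 0}
    - {"tx": 0, "ty": 0, "tz": 0, "ax": 0, "ay": 0, "az": 0}
    - {"tx": 0, "ty": 0, "tz": 0, "ax": 0, "ay": 0, "az": 0}
  gripper: 0

```text
clock: 16.4
eef_pos: [449.4, -2.7, 50.1]
tcp_rot: [3.141, 0.0, 1.662]
contact_force: [-2.2, -0.7, 6.3]
opening: 0.25
grasp_force: 60.0
```

Call:
step_arm:
  moves:
    - {"tx": 0, "ty": -0.06, "tz": 0, "ax": 0, "ay": 0, "az": 0}
    - {"tx": 0, "ty": 0, "tz": 0, "ax": 0, "ay": 0, "az": 0}

```text
clock: 16.65
eef_pos: [448.6, -2.8, 50.1]
tcp_rot: [3.14, 0.0, 1.662]
contact_force: [2.3, 0.2, 4.6]
opening: 0.249
grasp_force: 59.8
```

Call:
step_arm:
  moves:
    - {"tx": 0, "ty": -0.06, "tz": 0, "ax": 0, "ay": 0, "az": 0}
    - {"tx": 0, "ty": 0, "tz": 0, "ax": 0, "ay": 0, "az": 0}

```text
clock: 16.9
eef_pos: [447.6, -2.9, 50.1]
tcp_rot: [3.139, 0.0, 1.662]
contact_force: [5.0, 1.3, 2.4]
opening: 0.25
grasp_force: 59.6
```

Call:
step_arm:
  moves:
    - {"tx": 0, "ty": -0.06, "tz": 0, "ax": 0, "ay": 0, "az": 0}
    - {"tx": 0, "ty": 0, "tz": 0, "ax": 0, "ay": 0, "az": 0}

```text
clock: 17.15
eef_pos: [447.6, -2.9, 50.1]
tcp_rot: [3.136, 0.0, 1.662]
contact_force: [11.3, 2.5, -4.1]
opening: 0.246
grasp_force: 59.6
```

Call:
step_arm:
  moves:
    - {"tx": 0, "ty": 0.1, "tz": 0, "ax": 0, "ay": 0, "az": 0}
    - {"tx": 0, "ty": 0, "tz": 0, "ax": 0, "ay": 0, "az": 0}
    - {"tx": 0, "ty": 0, "tz": 0, "ax": 0, "ay": 0, "az": 0}
  gripper: 0.65

```text
clock: 17.52
eef_pos: [446.5, -2.9, 49.4]
tcp_rot: [-3.14, -0.0, 1.662]
contact_force: [0.1, 0.6, -0.1]
opening: 0.652
grasp_force: 0.0
```

Call:
step_arm:
  moves:
    - {"tx": 0, "ty": 0, "tz": -0.8, "ax": 0, "ay": 0, "az": 0}
    - {"tx": 0, "ty": 0, "tz": -0.8, "ax": 0, "ay": 0, "az": 0}
    - {"tx": 0, "ty": 0, "tz": -0.8, "ax": 0, "ay": 0, "az": 0}

```text
clock: 17.9
eef_pos: [446.6, -2.9, 110.1]
tcp_rot: [-3.141, -0.0, 1.662]
contact_force: [-0.3, -0.8, 1.1]
opening: 0.649
grasp_force: 0.0
```

Call:
step_arm:
  moves:
    - {"tx": -0.99, "ty": 0.11, "tz": 0, "ax": 0, "ay": 0, "az": 0}
    - {"tx": -0.99, "ty": 0.11, "tz": 0, "ax": 0, "ay": 0, "az": 0}
    - {"tx": -0.99, "ty": 0.11, "tz": 0, "ax": 0, "ay": 0, "az": 0}
    - {"tx": -0.99, "ty": 0.11, "tz": 0, "ax": 0, "ay": 0, "az": 0}
    - {"tx": -0.99, "ty": 0.11, "tz": 0, "ax": 0, "ay": 0, "az": 0}
  gripper: 0.35

```text
clock: 18.52
eef_pos: [471.7, -125.6, 109.5]
tcp_rot: [-3.141, -0.0, 1.662]
contact_force: [1.1, -0.2, -0.6]
opening: 0.347
grasp_force: 0.0
```

Call:
step_arm:
  moves:
    - {"tx": -0.99, "ty": 0.11, "tz": 0, "ax": 0, "ay": 0, "az": 0}
    - {"tx": -0.99, "ty": 0.11, "tz": 0, "ax": 0, "ay": 0, "az": 0}
    - {"tx": -0.99, "ty": 0.11, "tz": 0, "ax": 0, "ay": 0, "az": 0}
    - {"tx": -0.99, "ty": 0.11, "tz": 0, "ax": 0, "ay": 0, "az": 0}
    - {"tx": -0.99, "ty": 0.11, "tz": 0, "ax": 0, "ay": 0, "az": 0}

```text
clock: 19.15
eef_pos: [496.8, -247.6, 109.5]
tcp_rot: [-3.141, -0.0, 1.662]
contact_force: [-0.3, -0.4, 0.5]
opening: 0.355
grasp_force: 0.0
```

Call:
step_arm:
  moves:
    - {"tx": -0.99, "ty": 0.11, "tz": 0, "ax": 0, "ay": 0, "az": 0}
    - {"tx": -0.99, "ty": 0.11, "tz": 0, "ax": 0, "ay": 0, "az": 0}
    - {"tx": -0.99, "ty": 0.11, "tz": 0, "ax": 0, "ay": 0, "az": 0}
    - {"tx": -0.99, "ty": 0.11, "tz": 0, "ax": 0, "ay": 0, "az": 0}
    - {"tx": -0.99, "ty": 0.11, "tz": 0, "ax": 0, "ay": 0, "az": 0}

```text
clock: 19.77
eef_pos: [522.2, -370.4, 109.6]
tcp_rot: [-3.141, -0.0, 1.662]
contact_force: [-0.1, 0.5, 0.1]
opening: 0.351
grasp_force: 0.0
```

Call:
step_arm:
  moves:
    - {"tx": -0.99, "ty": 0.11, "tz": 0.8, "ax": 0, "ay": 0, "az": 0}
    - {"tx": 0, "ty": 0, "tz": 0.8, "ax": 0, "ay": 0, "az": 0}
    - {"tx": 0, "ty": 0, "tz": 0.8, "ax": 0, "ay": 0, "az": 0}
    - {"tx": 0, "ty": 0, "tz": 0.6, "ax": 0, "ay": 0, "az": 0}
    - {"tx": 0, "ty": 0, "tz": 0, "ax": 0, "ay": 0, "az": 0}

```text
clock: 20.4
eef_pos: [526.2, -392.0, 33.2]
tcp_rot: [-3.14, -0.002, 1.662]
contact_force: [0.2, 0.1, 0.7]
opening: 0.349
grasp_force: 0.0
```

Call:
step_arm:
  moves:
    - {"tx": 0, "ty": 0, "tz": 0.6, "ax": 0, "ay": 0, "az": 0}
    - {"tx": 0, "ty": 0, "tz": 0.4, "ax": 0, "ay": 0, "az": 0}
    - {"tx": 0, "ty": 0, "tz": 0, "ax": 0, "ay": 0, "az": 0}

```text
clock: 20.78
eef_pos: [526.5, -392.7, 8.7]
tcp_rot: [-3.14, -0.001, 1.662]
contact_force: [0.2, -0.5, -0.7]
opening: 0.352
grasp_force: 0.0
```

Call:
step_arm:
  moves:
    - {"tx": 0, "ty": 0, "tz": 0.12, "ax": 0, "ay": 0, "az": 0}
    - {"tx": 0, "ty": 0, "tz": 0, "ax": 0, "ay": 0, "az": 0}

```text
clock: 21.02
eef_pos: [527.1, -393.3, 6.8]
tcp_rot: [3.141, 0.0, 1.662]
contact_force: [0.3, -1.4, 0.1]
opening: 0.349
grasp_force: 0.0
```

Call:
step_arm:
  moves:
    - {"tx": 0, "ty": 0, "tz": 0.12, "ax": 0, "ay": 0, "az": 0}
    - {"tx": 0, "ty": 0, "tz": 0, "ax": 0, "ay": 0, "az": 0}

```text
clock: 21.28
eef_pos: [526.9, -393.1, 3.6]
tcp_rot: [-3.141, -0.0, 1.662]
contact_force: [-0.5, 0.1, -0.5]
opening: 0.348
grasp_force: 0.0
```

Call:
step_arm:
  moves:
    - {"tx": 0, "ty": 0, "tz": 0.12, "ax": 0, "ay": 0, "az": 0}
    - {"tx": 0, "ty": 0, "tz": 0, "ax": 0, "ay": 0, "az": 0}

```text
clock: 21.52
eef_pos: [526.9, -393.1, 0.4]
tcp_rot: [-3.141, -0.0, 1.662]
contact_force: [-0.6, -0.6, -0.3]
opening: 0.349
grasp_force: 0.0
```

Call:
step_arm:
  moves:
    - {"tx": 0, "ty": 0, "tz": 0.12, "ax": 0, "ay": 0, "az": 0}
    - {"tx": 0, "ty": 0, "tz": 0, "ax": 0, "ay": 0, "az": 0}

```text
clock: 21.78
eef_pos: [526.9, -393.1, -2.6]
tcp_rot: [-3.141, -0.0, 1.662]
contact_force: [0.8, -0.6, -0.1]
opening: 0.35
grasp_force: 0.0
```

Call:
step_arm:
  moves:
    - {"tx": 0, "ty": 0, "tz": 0.12, "ax": 0, "ay": 0, "az": 0}
    - {"tx": 0, "ty": 0, "tz": 0, "ax": 0, "ay": 0, "az": 0}

```text
clock: 22.02
eef_pos: [526.9, -393.1, -5.6]
tcp_rot: [-3.141, -0.0, 1.662]
contact_force: [0.1, -0.1, 0.3]
opening: 0.349
grasp_force: 0.0
```

Call:
step_arm:
  moves:
    - {"tx": 0, "ty": 0, "tz": 0.12, "ax": 0, "ay": 0, "az": 0}
    - {"tx": 0, "ty": 0, "tz": 0, "ax": 0, "ay": 0, "az": 0}

```text
clock: 22.28
eef_pos: [526.9, -393.1, -8.6]
tcp_rot: [-3.141, -0.0, 1.662]
contact_force: [-0.4, 0.3, -0.1]
opening: 0.349
grasp_force: 0.0
```

Call:
step_arm:
  moves:
    - {"tx": 0, "ty": 0, "tz": 0.08, "ax": 0, "ay": 0, "az": 0}
    - {"tx": 0, "ty": 0, "tz": 0, "ax": 0, "ay": 0, "az": 0}

```text
clock: 22.52
eef_pos: [527.1, -393.2, -9.0]
tcp_rot: [-3.142, -0.0, 1.662]
contact_force: [-3.2, 3.0, 12.5]
opening: 0.351
grasp_force: 6.5
```

Contact with the mat came at eef z=-9, so at 0.35 opening the tips are at eef+13. Now I go to red.

Call:
step_arm:
  moves:
    - {"tx": 0, "ty": 0, "tz": -0.9, "ax": 0, "ay": 0, "az": 0}
    - {"tx": 0, "ty": 0, "tz": -0.9, "ax": 0, "ay": 0, "az": 0}
    - {"tx": 0.1, "ty": -0.8, "tz": 0, "ax": 0, "ay": 0, "az": 0}
    - {"tx": 0.1, "ty": -0.8, "tz": 0, "ax": 0, "ay": 0, "az": 0}
    - {"tx": 0.1, "ty": -0.8, "tz": 0, "ax": 0, "ay": 0, "az": 0}
  gripper: 0.7

```text
clock: 23.15
eef_pos: [466.3, -391.5, 35.8]
tcp_rot: [3.141, 0.001, 1.662]
contact_force: [0.1, -0.0, -0.1]
opening: 0.702
grasp_force: 0.0
```

Call:
step_arm:
  moves:
    - {"tx": 0, "ty": -0.73, "tz": 0, "ax": 0, "ay": 0, "az": 0}
    - {"tx": 0, "ty": 0, "tz": 0, "ax": 0, "ay": 0, "az": -0.08}
    - {"tx": 0, "ty": 0, "tz": 0, "ax": 0, "ay": 0, "az": -0.08}
    - {"tx": 0, "ty": 0, "tz": 0, "ax": 0, "ay": 0, "az": 0}
    - {"tx": 0, "ty": 0, "tz": 0, "ax": 0, "ay": 0, "az": 0}

```text
clock: 23.78
eef_pos: [448.3, -393.0, 34.8]
tcp_rot: [3.142, 0.0, 1.91]
contact_force: [-0.3, 0.5, -1.2]
opening: 0.702
grasp_force: 0.0
```

```bash
python3 - <<'E'
from h import *
s=r.sense();print(s['eef_pos'],s['tcp_rot'],s['contact_force'])
for n in("top","scene"):
  im,d,ci=grab(n)
  for b in blobs(im,ci):
    if b[1]=='chip':print(*b)
E
```

```text
[ 448.29645757 -392.98632626   34.78234231] [3.14151514e+00 1.53057572e-04 1.91040802e+00] [-0.34657408  0.52833998 -1.19560257]
yellow chip 411.4 236.0 [49. 50.] [ 451.2 -310.    20. ] 5.0
blue chip 417.0 208.0 [26. 40.] [ 527.  -325.7   20. ] 58.2
red chip 196.6 269.5 [49. 41.] [ 451.  -396.9   20. ] 27.8
green chip 332.1 192.1 [62. 54.] [508.   54.2  20. ] 17.4
blue chip 236.8 272.8 [45. 51.] [ 533.2 -321.3   20. ] 66.3
```

Call:
step_arm:
  moves:
    - {"tx": 0, "ty": 0, "tz": 0.6, "ax": 0, "ay": 0, "az": 0}
    - {"tx": 0, "ty": 0, "tz": 0.6, "ax": 0, "ay": 0, "az": 0}
    - {"tx": 0, "ty": 0, "tz": 0.32, "ax": 0, "ay": 0, "az": 0}
    - {"tx": 0, "ty": 0, "tz": 0, "ax": 0, "ay": 0, "az": 0}

```text
clock: 24.38
eef_pos: [447.8, -392.3, -4.5]
tcp_rot: [-3.141, -0.002, 1.913]
contact_force: [0.3, 0.1, 0.4]
opening: 0.7
grasp_force: 0.0
```

Call:
step_arm:
  moves:
    - {"tx": 0, "ty": 0, "tz": 0, "ax": 0, "ay": 0, "az": 0}
    - {"tx": 0, "ty": 0, "tz": 0, "ax": 0, "ay": 0, "az": 0}
    - {"tx": 0, "ty": 0, "tz": 0, "ax": 0, "ay": 0, "az": 0}
    - {"tx": 0, "ty": 0, "tz": 0, "ax": 0, "ay": 0, "az": 0}
  gripper: 0
  newtons: 25

```text
clock: 24.88
eef_pos: [448.8, -393.2, -2.8]
tcp_rot: [3.141, 0.001, 1.913]
contact_force: [0.4, 0.6, 4.7]
opening: 0.338
grasp_force: 25.4
```

Call:
step_arm:
  moves:
    - {"tx": 0, "ty": 0, "tz": 0, "ax": 0, "ay": 0, "az": 0}
    - {"tx": 0, "ty": 0, "tz": 0, "ax": 0, "ay": 0, "az": 0}
    - {"tx": 0, "ty": 0, "tz": 0, "ax": 0, "ay": 0, "az": 0}
    - {"tx": 0, "ty": 0, "tz": 0, "ax": 0, "ay": 0, "az": 0}
  gripper: 0.7

```text
clock: 25.38
eef_pos: [448.4, -392.8, -3.4]
tcp_rot: [-3.141, -0.0, 1.913]
contact_force: [-0.4, -0.6, 0.2]
opening: 0.701
grasp_force: 0.0
```

Call:
step_arm:
  moves:
    - {"tx": 0, "ty": 0, "tz": 0, "ax": 0, "ay": 0, "az": 0.1}
    - {"tx": 0, "ty": 0, "tz": 0, "ax": 0, "ay": 0, "az": 0.1}
    - {"tx": 0, "ty": 0, "tz": 0, "ax": 0, "ay": 0, "az": 0.1}
    - {"tx": 0, "ty": 0, "tz": 0, "ax": 0, "ay": 0, "az": 0.1}
    - {"tx": 0, "ty": 0, "tz": 0, "ax": 0, "ay": 0, "az": 0.1}

```text
clock: 26.0
eef_pos: [448.4, -392.8, -3.4]
tcp_rot: [-3.142, -0.0, 1.123]
contact_force: [-0.7, 0.1, 0.6]
opening: 0.701
grasp_force: 0.0
```

Call:
step_arm:
  moves:
    - {"tx": 0, "ty": 0, "tz": 0, "ax": 0, "ay": 0, "az": 0.1}
    - {"tx": 0, "ty": 0, "tz": 0, "ax": 0, "ay": 0, "az": 0.1}
    - {"tx": 0, "ty": 0, "tz": 0, "ax": 0, "ay": 0, "az": 0.1}
    - {"tx": 0, "ty": 0, "tz": 0, "ax": 0, "ay": 0, "az": 0.1}
    - {"tx": 0, "ty": 0, "tz": 0, "ax": 0, "ay": 0, "az": 0.1}

```text
clock: 26.62
eef_pos: [448.4, -392.8, -3.3]
tcp_rot: [-3.142, 0.0, 0.337]
contact_force: [0.6, -0.4, 0.1]
opening: 0.7
grasp_force: 0.0
```

Call:
step_arm:
  moves:
    - {"tx": 0, "ty": 0, "tz": 0, "ax": 0, "ay": 0, "az": 0}
    - {"tx": 0, "ty": 0, "tz": 0, "ax": 0, "ay": 0, "az": 0}
    - {"tx": 0, "ty": 0, "tz": 0, "ax": 0, "ay": 0, "az": 0}
    - {"tx": 0, "ty": 0, "tz": 0, "ax": 0, "ay": 0, "az": 0}
    - {"tx": 0, "ty": 0, "tz": 0, "ax": 0, "ay": 0, "az": 0}
  gripper: 0
  newtons: 45

```text
clock: 27.25
eef_pos: [448.6, -393.0, -3.1]
tcp_rot: [3.141, -0.0, 0.343]
contact_force: [-0.4, -0.8, 4.2]
opening: 0.335
grasp_force: 45.1
```

Call:
step_arm:
  moves:
    - {"tx": 0, "ty": 0, "tz": -0.5, "ax": 0, "ay": 0, "az": 0}
    - {"tx": 0, "ty": 0, "tz": -0.9, "ax": 0, "ay": 0, "az": 0}
    - {"tx": 0, "ty": 0, "tz": -0.9, "ax": 0, "ay": 0, "az": 0}
    - {"tx": 0, "ty": 0, "tz": -0.9, "ax": 0, "ay": 0, "az": 0.08}
    - {"tx": 0, "ty": 0, "tz": -0.9, "ax": 0, "ay": 0, "az": 0.08}

```text
clock: 27.88
eef_pos: [448.3, -392.7, 100.4]
tcp_rot: [-3.142, 0.0, 0.087]
contact_force: [-0.0, -0.5, 0.6]
opening: 0.336
grasp_force: 44.7
```

Call:
step_arm:
  moves:
    - {"tx": 0.42, "ty": -0.98, "tz": 0, "ax": 0, "ay": 0, "az": 0}
    - {"tx": 0.42, "ty": -0.98, "tz": 0, "ax": 0, "ay": 0, "az": 0}
    - {"tx": 0.42, "ty": -0.98, "tz": 0, "ax": 0, "ay": 0, "az": 0}
    - {"tx": 0.42, "ty": -0.98, "tz": 0, "ax": 0, "ay": 0, "az": 0}
    - {"tx": 0.42, "ty": -0.98, "tz": 0, "ax": 0, "ay": 0, "az": 0}

```text
clock: 28.5
eef_pos: [489.7, -265.2, 99.7]
tcp_rot: [3.142, -0.0, 0.091]
contact_force: [0.1, -0.5, 0.1]
opening: 0.333
grasp_force: 44.6
```

Call:
step_arm:
  moves:
    - {"tx": 0.42, "ty": -0.98, "tz": 0, "ax": 0, "ay": 0, "az": 0}
    - {"tx": 0.42, "ty": -0.98, "tz": 0, "ax": 0, "ay": 0, "az": 0}
    - {"tx": 0.42, "ty": -0.98, "tz": 0, "ax": 0, "ay": 0, "az": 0}
    - {"tx": 0.42, "ty": -0.98, "tz": 0, "ax": 0, "ay": 0, "az": 0}
    - {"tx": 0.42, "ty": -0.98, "tz": 0, "ax": 0, "ay": 0, "az": 0}

```text
clock: 29.12
eef_pos: [530.8, -138.4, 99.7]
tcp_rot: [-3.142, -0.0, 0.091]
contact_force: [-0.4, 0.2, -0.0]
opening: 0.335
grasp_force: 44.6
```

Call:
step_arm:
  moves:
    - {"tx": 0.42, "ty": -0.98, "tz": 0, "ax": 0, "ay": 0, "az": 0}
    - {"tx": 0.42, "ty": -0.98, "tz": 0, "ax": 0, "ay": 0, "az": 0}
    - {"tx": 0.42, "ty": -0.98, "tz": 0, "ax": 0, "ay": 0, "az": 0}
    - {"tx": 0.42, "ty": -0.98, "tz": 0, "ax": 0, "ay": 0, "az": 0}
    - {"tx": 0.42, "ty": -0.98, "tz": 0, "ax": 0, "ay": 0, "az": 0}

```text
clock: 29.75
eef_pos: [571.9, -11.7, 99.7]
tcp_rot: [-3.142, -0.0, 0.091]
contact_force: [-1.2, 1.1, -0.4]
opening: 0.336
grasp_force: 44.6
```

Call:
step_arm:
  moves:
    - {"tx": 0.42, "ty": -0.98, "tz": 0, "ax": 0, "ay": 0, "az": 0}
    - {"tx": 0.42, "ty": -0.9, "tz": 0, "ax": 0, "ay": 0, "az": 0}
    - {"tx": 0, "ty": 0, "tz": 0, "ax": 0, "ay": 0, "az": 0}
    - {"tx": 0, "ty": 0, "tz": 0, "ax": 0, "ay": 0, "az": 0}

```text
clock: 30.25
eef_pos: [588.1, 35.8, 99.4]
tcp_rot: [3.141, 0.0, 0.091]
contact_force: [-0.2, 0.5, -0.3]
opening: 0.337
grasp_force: 44.6
```

Call:
step_arm:
  moves:
    - {"tx": 0.08, "ty": -0.17, "tz": 0.6, "ax": 0, "ay": 0, "az": 0}
    - {"tx": 0, "ty": 0, "tz": 0.6, "ax": 0, "ay": 0, "az": 0}
    - {"tx": 0, "ty": 0, "tz": 0.6, "ax": 0, "ay": 0, "az": 0}
    - {"tx": 0, "ty": 0, "tz": 0, "ax": 0, "ay": 0, "az": 0}
    - {"tx": 0, "ty": 0, "tz": 0, "ax": 0, "ay": 0, "az": 0}

```text
clock: 30.88
eef_pos: [590.2, 40.5, 54.1]
tcp_rot: [3.142, 0.0, 0.091]
contact_force: [0.3, 0.4, -0.7]
opening: 0.336
grasp_force: 44.6
```

```bash
python3 - <<'E'
from h import *
s=r.sense();print(s['eef_pos'],s['tcp_rot'],s['contact_force'])
im,d,ci=grab("top")
for b in blobs(im,ci): print(*b)
E
```

```text
[590.17446426  40.48453481  54.08052578] [3.14156573e+00 2.41123345e-04 9.09233858e-02] [ 0.32448487  0.43051108 -0.68606817]
yellow chip 411.2 236.0 [47. 49.] [ 451.1 -309.6   20. ] 1.2
yellow nest 305.6 178.4 [66. 57.] [594.5 -24.4  59. ] 4.6
blue chip 414.3 207.2 [48. 46.] [ 529.  -318.6   20. ] 63.5
blue nest 306.9 200.8 [58. 67.] [534.8 -29.4  59. ] 1.5
```

Call:
step_arm:
  moves:
    - {"tx": -0.02, "ty": 0, "tz": 0.1, "ax": 0, "ay": 0, "az": 0}
    - {"tx": 0, "ty": 0, "tz": 0.06, "ax": 0, "ay": 0, "az": 0}
    - {"tx": 0, "ty": 0, "tz": 0, "ax": 0, "ay": 0, "az": 0}

```text
clock: 31.3
eef_pos: [589.6, 40.5, 50.2]
tcp_rot: [3.142, -0.0, 0.091]
contact_force: [0.7, -0.5, -0.9]
opening: 0.337
grasp_force: 44.6
```

Call:
step_arm:
  moves:
    - {"tx": 0, "ty": 0, "tz": 0.06, "ax": 0, "ay": 0, "az": 0}
    - {"tx": 0, "ty": 0, "tz": 0, "ax": 0, "ay": 0, "az": 0}

```text
clock: 31.55
eef_pos: [589.6, 40.5, 48.6]
tcp_rot: [-3.142, 0.0, 0.091]
contact_force: [0.3, -0.3, 0.1]
opening: 0.334
grasp_force: 44.6
```

Call:
step_arm:
  moves:
    - {"tx": 0, "ty": 0, "tz": 0.03, "ax": 0, "ay": 0, "az": 0}
    - {"tx": 0, "ty": 0, "tz": 0, "ax": 0, "ay": 0, "az": 0}

```text
clock: 31.8
eef_pos: [589.6, 40.5, 47.9]
tcp_rot: [3.142, 0.0, 0.091]
contact_force: [-0.2, 0.1, -0.1]
opening: 0.338
grasp_force: 44.7
```

Call:
step_arm:
  moves:
    - {"tx": 0, "ty": 0, "tz": 0, "ax": 0, "ay": 0, "az": 0}
    - {"tx": 0, "ty": 0, "tz": 0, "ax": 0, "ay": 0, "az": 0}
    - {"tx": 0, "ty": 0, "tz": -0.4, "ax": 0, "ay": 0, "az": 0}
    - {"tx": 0, "ty": 0, "tz": -0.8, "ax": 0, "ay": 0, "az": 0}
    - {"tx": 0, "ty": 0, "tz": -0.8, "ax": 0, "ay": 0, "az": 0}
  gripper: 0.5

```text
clock: 32.42
eef_pos: [589.7, 40.6, 99.1]
tcp_rot: [-3.142, -0.0, 0.091]
contact_force: [-0.1, -0.1, 0.6]
opening: 0.501
grasp_force: 0.0
```

Call:
step_arm:
  moves:
    - {"tx": -0.48, "ty": 0.96, "tz": 0, "ax": 0, "ay": 0, "az": 0}
    - {"tx": -0.48, "ty": 0.96, "tz": 0, "ax": 0, "ay": 0, "az": 0}
    - {"tx": -0.48, "ty": 0.96, "tz": 0, "ax": 0, "ay": 0, "az": 0}
    - {"tx": -0.48, "ty": 0.96, "tz": 0, "ax": 0, "ay": 0, "az": 0}
    - {"tx": -0.48, "ty": 0.96, "tz": 0, "ax": 0, "ay": 0, "az": 0}
  gripper: 0.7

```text
clock: 33.05
eef_pos: [540.7, -85.2, 98.7]
tcp_rot: [3.141, -0.001, 0.091]
contact_force: [-0.0, -0.7, 0.9]
opening: 0.7
grasp_force: 0.0
```

Call:
step_arm:
  moves:
    - {"tx": -0.48, "ty": 0.96, "tz": 0, "ax": 0, "ay": 0, "az": 0}
    - {"tx": -0.48, "ty": 0.96, "tz": 0, "ax": 0, "ay": 0, "az": 0}
    - {"tx": -0.48, "ty": 0.96, "tz": 0, "ax": 0, "ay": 0, "az": 0}
    - {"tx": -0.48, "ty": 0.96, "tz": 0, "ax": 0, "ay": 0, "az": 0}
    - {"tx": -0.48, "ty": 0.96, "tz": 0, "ax": 0, "ay": 0, "az": 0}

```text
clock: 33.67
eef_pos: [491.9, -210.3, 98.7]
tcp_rot: [3.141, -0.001, 0.091]
contact_force: [0.7, -0.1, 0.5]
opening: 0.701
grasp_force: 0.0
```

```bash
python3 - <<'E'
from h import *
s=r.sense();print(s['eef_pos'],s['tcp_rot'],s['contact_force'])
for n in("top","scene"):
  im,d,ci=grab(n)
  for b in blobs(im,ci): print(*b)
  if n=="top":
    g=np.clip(255*(im/255.)**.6,0,255).astype(np.uint8)[:,:,::-1]
    cv2.imwrite("pics/c6.png",cv2.resize(g[150:225,260:335],None,fx=6,fy=6,interpolation=cv2.INTER_CUBIC))
E
```

```text
[ 491.85868176 -210.31067485   98.71579312] [ 3.14114205e+00 -8.07397766e-04  9.10341562e-02] [ 0.70550945 -0.14032634  0.52071598]
red nest 281.6 179.8 [67. 68.] [589.5  38.9  59. ] 3.8
yellow chip 408.2 235.8 [43. 25.] [ 451.6 -301.6   20. ] 1.2
yellow nest 304.2 178.3 [68. 68.] [594.6 -20.8  59. ] 5.0
green nest 282.8 202.3 [66. 67.] [529.4  33.9  59. ] 5.1
red nest 347.6 203.2 [60. 64.] [588.5  39.3  59. ] 7.6
yellow chip 223.0 251.9 [48. 48.] [ 454.8 -311.5   20. ] 5.0
yellow nest 333.9 216.0 [62. 63.] [594.  -19.9  59. ] 9.5
green chip 332.5 192.2 [58. 53.] [509.2  54.6  20. ] 17.2
blue chip 237.0 272.5 [47. 49.] [ 532.7 -320.    20. ] 62.6
```

View pics/c6.png

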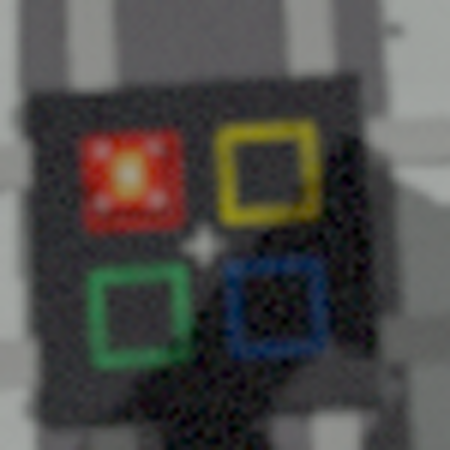

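The crop shows red in its nest at (133,180). On to yellow.

Call:
step_arm:
  moves:
    - {"tx": -0.48, "ty": 0.96, "tz": 0, "ax": 0, "ay": 0, "az": 0}
    - {"tx": -0.48, "ty": 0.96, "tz": 0, "ax": 0, "ay": 0, "az": 0}
    - {"tx": -0.48, "ty": 0.96, "tz": 0, "ax": 0, "ay": 0, "az": 0}
    - {"tx": -0.48, "ty": 0.96, "tz": 0.6, "ax": 0, "ay": 0, "az": 0.02}
    - {"tx": 0, "ty": 0, "tz": 1, "ax": 0, "ay": 0, "az": 0}

```text
clock: 34.4
eef_pos: [453.7, -311.0, 58.9]
tcp_rot: [3.14, -0.003, 0.057]
contact_force: [0.6, 0.5, -0.4]
opening: 0.7
grasp_force: 0.0
```

Call:
step_arm:
  moves:
    - {"tx": 0, "ty": 0, "tz": 0.8, "ax": 0, "ay": 0, "az": 0}
    - {"tx": 0, "ty": 0, "tz": 0, "ax": 0, "ay": 0, "az": 0}
    - {"tx": 0, "ty": 0, "tz": 0, "ax": 0, "ay": 0, "az": 0}

```text
clock: 34.78
eef_pos: [453.5, -309.3, 38.8]
tcp_rot: [3.141, -0.001, 0.06]
contact_force: [-0.1, -1.1, 0.6]
opening: 0.699
grasp_force: 0.0
```

Call:
step_arm:
  moves:
    - {"tx": -0.05, "ty": 0, "tz": 0.6, "ax": 0, "ay": 0, "az": 0}
    - {"tx": 0, "ty": 0, "tz": 0.6, "ax": 0, "ay": 0, "az": 0}
    - {"tx": 0, "ty": 0, "tz": 0.47, "ax": 0, "ay": 0, "az": 0}
    - {"tx": 0, "ty": 0, "tz": 0, "ax": 0, "ay": 0, "az": 0}

```text
clock: 35.28
eef_pos: [450.8, -308.8, -5.2]
tcp_rot: [-3.14, 0.002, 0.06]
contact_force: [0.1, -0.5, 0.0]
opening: 0.7
grasp_force: 0.0
```

Call:
step_arm:
  moves:
    - {"tx": 0, "ty": 0, "tz": 0, "ax": 0, "ay": 0, "az": 0}
    - {"tx": 0, "ty": 0, "tz": 0, "ax": 0, "ay": 0, "az": 0}
    - {"tx": 0, "ty": 0, "tz": 0, "ax": 0, "ay": 0, "az": 0}
    - {"tx": 0, "ty": 0, "tz": 0, "ax": 0, "ay": 0, "az": 0}
  gripper: 0
  newtons: 25

```text
clock: 35.78
eef_pos: [452.0, -309.7, -3.4]
tcp_rot: [3.141, -0.001, 0.06]
contact_force: [-0.4, 0.4, 3.5]
opening: 0.341
grasp_force: 25.0
```

Call:
step_arm:
  moves:
    - {"tx": 0, "ty": 0, "tz": 0, "ax": 0, "ay": 0, "az": 0}
    - {"tx": 0, "ty": 0, "tz": 0, "ax": 0, "ay": 0, "az": 0}
    - {"tx": 0, "ty": 0, "tz": 0, "ax": 0, "ay": 0, "az": 0}
    - {"tx": 0, "ty": 0, "tz": 0, "ax": 0, "ay": 0, "az": 0}
  gripper: 0.7

```text
clock: 36.28
eef_pos: [451.5, -309.4, -3.9]
tcp_rot: [-3.142, 0.0, 0.06]
contact_force: [0.2, 0.4, 0.2]
opening: 0.7
grasp_force: 0.0
```

Call:
step_arm:
  moves:
    - {"tx": 0, "ty": 0, "tz": 0, "ax": 0, "ay": 0, "az": -0.1}
    - {"tx": 0, "ty": 0, "tz": 0, "ax": 0, "ay": 0, "az": -0.1}
    - {"tx": 0, "ty": 0, "tz": 0, "ax": 0, "ay": 0, "az": -0.1}
    - {"tx": 0, "ty": 0, "tz": 0, "ax": 0, "ay": 0, "az": -0.1}
    - {"tx": 0, "ty": 0, "tz": 0, "ax": 0, "ay": 0, "az": -0.1}

```text
clock: 36.9
eef_pos: [451.6, -309.4, -3.9]
tcp_rot: [-3.142, 0.0, 0.85]
contact_force: [-0.4, -0.0, 0.2]
opening: 0.701
grasp_force: 0.0
```

Call:
step_arm:
  moves:
    - {"tx": 0, "ty": 0, "tz": 0, "ax": 0, "ay": 0, "az": -0.1}
    - {"tx": 0, "ty": 0, "tz": 0, "ax": 0, "ay": 0, "az": -0.1}
    - {"tx": 0, "ty": 0, "tz": 0, "ax": 0, "ay": 0, "az": -0.1}
    - {"tx": 0, "ty": 0, "tz": 0, "ax": 0, "ay": 0, "az": -0.1}
    - {"tx": 0, "ty": 0, "tz": 0, "ax": 0, "ay": 0, "az": -0.1}

```text
clock: 37.52
eef_pos: [451.6, -309.4, -3.9]
tcp_rot: [-3.142, -0.0, 1.636]
contact_force: [0.7, 0.1, 0.4]
opening: 0.699
grasp_force: 0.0
```

Call:
step_arm:
  moves:
    - {"tx": 0, "ty": 0, "tz": 0, "ax": 0, "ay": 0, "az": 0}
    - {"tx": 0, "ty": 0, "tz": 0, "ax": 0, "ay": 0, "az": 0}
    - {"tx": 0, "ty": 0, "tz": 0, "ax": 0, "ay": 0, "az": 0}
    - {"tx": 0, "ty": 0, "tz": 0, "ax": 0, "ay": 0, "az": 0}
    - {"tx": 0, "ty": 0, "tz": 0, "ax": 0, "ay": 0, "az": 0}
  gripper: 0
  newtons: 45

```text
clock: 38.15
eef_pos: [451.7, -309.4, -3.6]
tcp_rot: [3.141, 0.0, 1.629]
contact_force: [-0.5, 0.4, 6.0]
opening: 0.332
grasp_force: 44.9
```

Call:
step_arm:
  moves:
    - {"tx": 0, "ty": 0, "tz": -0.5, "ax": 0, "ay": 0, "az": 0}
    - {"tx": 0, "ty": 0, "tz": -0.9, "ax": 0, "ay": 0, "az": 0}
    - {"tx": 0, "ty": 0, "tz": -0.9, "ax": 0, "ay": 0, "az": 0}
    - {"tx": 0, "ty": 0, "tz": -0.9, "ax": 0, "ay": 0, "az": -0.02}
    - {"tx": 0, "ty": 0, "tz": -0.9, "ax": 0, "ay": 0, "az": 0}

```text
clock: 38.78
eef_pos: [451.6, -309.4, 100.0]
tcp_rot: [3.141, 0.0, 1.662]
contact_force: [0.4, -0.1, -1.0]
opening: 0.339
grasp_force: 44.5
```

Call:
step_arm:
  moves:
    - {"tx": 0.92, "ty": 0.56, "tz": 0, "ax": 0, "ay": 0, "az": 0}
    - {"tx": 0.92, "ty": 0.56, "tz": 0, "ax": 0, "ay": 0, "az": 0}
    - {"tx": 0.92, "ty": 0.56, "tz": 0, "ax": 0, "ay": 0, "az": 0}
    - {"tx": 0.92, "ty": 0.56, "tz": 0, "ax": 0, "ay": 0, "az": 0}
    - {"tx": 0.92, "ty": 0.56, "tz": 0, "ax": 0, "ay": 0, "az": 0}

```text
clock: 39.4
eef_pos: [511.3, -187.8, 99.3]
tcp_rot: [3.141, 0.0, 1.661]
contact_force: [0.1, 1.0, -0.2]
opening: 0.336
grasp_force: 44.5
```

Call:
step_arm:
  moves:
    - {"tx": 0.92, "ty": 0.56, "tz": 0, "ax": 0, "ay": 0, "az": 0}
    - {"tx": 0.92, "ty": 0.56, "tz": 0, "ax": 0, "ay": 0, "az": 0}
    - {"tx": 0.92, "ty": 0.56, "tz": 0, "ax": 0, "ay": 0, "az": 0}
    - {"tx": 0.92, "ty": 0.56, "tz": 0, "ax": 0, "ay": 0, "az": 0}
    - {"tx": 0.92, "ty": 0.56, "tz": 0, "ax": 0, "ay": 0, "az": 0}

```text
clock: 40.02
eef_pos: [570.5, -66.8, 99.3]
tcp_rot: [3.141, 0.0, 1.661]
contact_force: [0.8, -0.1, 0.1]
opening: 0.343
grasp_force: 44.5
```

Call:
step_arm:
  moves:
    - {"tx": 0.92, "ty": 0.56, "tz": 0, "ax": 0, "ay": 0, "az": 0}
    - {"tx": 0.8, "ty": 0.56, "tz": 0, "ax": 0, "ay": 0, "az": 0}
    - {"tx": 0, "ty": 0, "tz": 0, "ax": 0, "ay": 0, "az": 0}
    - {"tx": 0, "ty": 0, "tz": 0, "ax": 0, "ay": 0, "az": 0}

```text
clock: 40.52
eef_pos: [593.8, -22.5, 98.7]
tcp_rot: [-3.141, 0.0, 1.662]
contact_force: [0.0, -1.0, 0.0]
opening: 0.335
grasp_force: 44.5
```

Call:
step_arm:
  moves:
    - {"tx": 0.11, "ty": 0.05, "tz": 0.6, "ax": 0, "ay": 0, "az": 0}
    - {"tx": 0, "ty": 0, "tz": 0.6, "ax": 0, "ay": 0, "az": 0}
    - {"tx": 0, "ty": 0, "tz": 0.6, "ax": 0, "ay": 0, "az": 0}
    - {"tx": 0, "ty": 0, "tz": 0, "ax": 0, "ay": 0, "az": 0}
    - {"tx": 0, "ty": 0, "tz": 0, "ax": 0, "ay": 0, "az": 0}

```text
clock: 41.15
eef_pos: [595.2, -19.5, 53.6]
tcp_rot: [-3.141, -0.0, 1.662]
contact_force: [0.3, 0.5, -1.0]
opening: 0.34
grasp_force: 44.5
```

Call:
step_arm:
  moves:
    - {"tx": 0, "ty": 0, "tz": 0.1, "ax": 0, "ay": 0, "az": 0}
    - {"tx": 0, "ty": 0, "tz": 0.06, "ax": 0, "ay": 0, "az": 0}
    - {"tx": 0, "ty": 0, "tz": 0, "ax": 0, "ay": 0, "az": 0}

```text
clock: 41.52
eef_pos: [595.1, -19.4, 49.8]
tcp_rot: [3.142, 0.0, 1.662]
contact_force: [0.3, -0.2, -0.5]
opening: 0.337
grasp_force: 44.5
```

Call:
step_arm:
  moves:
    - {"tx": 0, "ty": -0.01, "tz": 0.05, "ax": 0, "ay": 0, "az": 0}
    - {"tx": 0, "ty": 0, "tz": 0.03, "ax": 0, "ay": 0, "az": 0}
    - {"tx": 0, "ty": 0, "tz": 0, "ax": 0, "ay": 0, "az": 0}

```text
clock: 41.9
eef_pos: [594.8, -19.4, 47.6]
tcp_rot: [-3.141, -0.0, 1.662]
contact_force: [-0.2, -1.0, -0.4]
opening: 0.339
grasp_force: 44.5
```

Call:
step_arm:
  moves:
    - {"tx": 0, "ty": 0, "tz": 0, "ax": 0, "ay": 0, "az": 0}
    - {"tx": 0, "ty": 0, "tz": 0, "ax": 0, "ay": 0, "az": 0}
    - {"tx": 0, "ty": 0, "tz": -0.4, "ax": 0, "ay": 0, "az": 0}
    - {"tx": 0, "ty": 0, "tz": -0.8, "ax": 0, "ay": 0, "az": 0}
    - {"tx": 0, "ty": 0, "tz": -0.8, "ax": 0, "ay": 0, "az": 0}
  gripper: 0.5

```text
clock: 42.52
eef_pos: [595.0, -19.5, 98.9]
tcp_rot: [3.141, 0.0, 1.662]
contact_force: [0.7, -0.2, -0.4]
opening: 0.499
grasp_force: 0.0
```

Call:
step_arm:
  moves:
    - {"tx": -0.98, "ty": -0.3, "tz": 0, "ax": 0, "ay": 0, "az": 0}
    - {"tx": -0.98, "ty": -0.3, "tz": 0, "ax": 0, "ay": 0, "az": 0}
    - {"tx": -0.98, "ty": -0.3, "tz": 0, "ax": 0, "ay": 0, "az": 0}
    - {"tx": -0.98, "ty": -0.3, "tz": 0, "ax": 0, "ay": 0, "az": 0}
    - {"tx": -0.98, "ty": -0.3, "tz": 0, "ax": 0, "ay": 0, "az": 0}
  gripper: 0.7

```text
clock: 43.15
eef_pos: [568.7, -145.7, 98.5]
tcp_rot: [3.141, 0.0, 1.662]
contact_force: [0.3, -0.2, -0.5]
opening: 0.704
grasp_force: 0.0
```

Call:
step_arm:
  moves:
    - {"tx": -0.98, "ty": -0.3, "tz": 0, "ax": 0, "ay": 0, "az": 0}
    - {"tx": -0.98, "ty": -0.3, "tz": 0, "ax": 0, "ay": 0, "az": 0}
    - {"tx": -0.98, "ty": -0.3, "tz": 0, "ax": 0, "ay": 0, "az": 0}

```text
clock: 43.52
eef_pos: [552.9, -221.0, 98.5]
tcp_rot: [3.141, 0.0, 1.662]
contact_force: [0.2, -0.7, 0.0]
opening: 0.699
grasp_force: 0.0
```

```bash
python3 - <<'E'
from h import *
s=r.sense();print(s['eef_pos'],s['tcp_rot'],s['contact_force'])
for n in("top","scene"):
  im,d,ci=grab(n)
  for b in blobs(im,ci): print(*b)
  if n=="top":
    g=np.clip(255*(im/255.)**.6,0,255).astype(np.uint8)[:,:,::-1]
    cv2.imwrite("pics/c7.png",cv2.resize(g[150:225,260:335],None,fx=6,fy=6,interpolation=cv2.INTER_CUBIC))
E
```

```text
[ 552.9417591  -221.01579971   98.51452998] [3.14088700e+00 3.72762698e-04 1.66180776e+00] [ 0.21134528 -0.69947053  0.02502229]
red nest 281.6 179.8 [67. 68.] [589.4  38.9  59. ] 3.8
yellow nest 303.5 178.1 [64. 61.] [595.1 -18.9  59. ] 1.2
green chip 280.8 202.5 [67. 51.] [534.4  42.5  20. ] 1.2
red nest 347.6 203.3 [62. 64.] [588.5  39.3  59. ] 7.6
yellow chip 337.6 215.9 [47. 67.] [582.6   6.5  20. ] 39.5
green chip 333.5 191.0 [53. 45.] [507.9  60.1  20. ] 10.6
blue chip 237.0 272.5 [47. 49.] [ 532.7 -320.1   20. ] 64.8
```

View pics/c7.png

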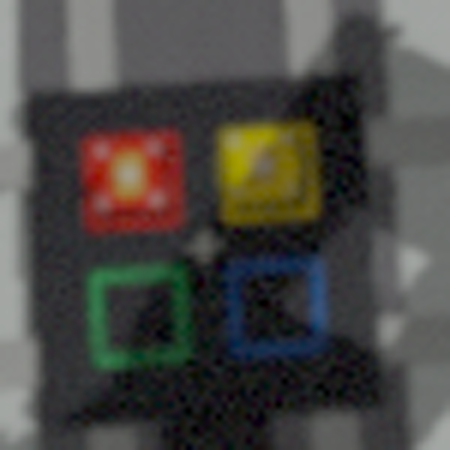

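Yellow sits in its nest at (268,172) in the crop. Next is blue.

Call:
step_arm:
  moves:
    - {"tx": -0.96, "ty": -0.32, "tz": 0, "ax": 0, "ay": 0, "az": 0}
    - {"tx": -0.96, "ty": -0.32, "tz": 0, "ax": 0, "ay": 0, "az": 0}
    - {"tx": -0.96, "ty": -0.32, "tz": 0, "ax": 0, "ay": 0, "az": 0}
    - {"tx": -0.9, "ty": -0.3, "tz": 0.4, "ax": 0, "ay": 0, "az": 0}
    - {"tx": 0, "ty": 0, "tz": 0.5, "ax": 0, "ay": 0, "az": 0.09}

```text
clock: 44.25
eef_pos: [530.1, -318.6, 75.0]
tcp_rot: [3.141, 0.001, 1.517]
contact_force: [0.1, 0.7, -1.1]
opening: 0.7
grasp_force: 0.0
```

Call:
step_arm:
  moves:
    - {"tx": 0, "ty": 0, "tz": 0.5, "ax": 0, "ay": 0, "az": 0.09}
    - {"tx": 0, "ty": 0, "tz": 0.5, "ax": 0, "ay": 0, "az": 0.09}
    - {"tx": 0, "ty": 0, "tz": 0.5, "ax": 0, "ay": 0, "az": 0.08}
    - {"tx": 0, "ty": 0, "tz": 0, "ax": 0, "ay": 0, "az": 0}
    - {"tx": 0, "ty": 0, "tz": 0, "ax": 0, "ay": 0, "az": 0}

```text
clock: 44.88
eef_pos: [530.3, -317.1, 37.8]
tcp_rot: [3.142, -0.0, 1.115]
contact_force: [0.5, 0.5, 0.7]
opening: 0.7
grasp_force: 0.0
```

Call:
step_arm:
  moves:
    - {"tx": -0.07, "ty": 0.03, "tz": 0.6, "ax": 0, "ay": 0, "az": 0}
    - {"tx": 0, "ty": 0, "tz": 0.6, "ax": 0, "ay": 0, "az": 0}
    - {"tx": 0, "ty": 0, "tz": 0.44, "ax": 0, "ay": 0, "az": 0}
    - {"tx": 0, "ty": 0, "tz": 0, "ax": 0, "ay": 0, "az": 0}

```text
clock: 45.38
eef_pos: [529.1, -318.4, -4.8]
tcp_rot: [-3.139, -0.0, 1.112]
contact_force: [0.1, -0.2, 0.4]
opening: 0.698
grasp_force: 0.0
```

Call:
step_arm:
  moves:
    - {"tx": 0, "ty": 0, "tz": 0, "ax": 0, "ay": 0, "az": 0}
    - {"tx": 0, "ty": 0, "tz": 0, "ax": 0, "ay": 0, "az": 0}
    - {"tx": 0, "ty": 0, "tz": 0, "ax": 0, "ay": 0, "az": 0}
    - {"tx": 0, "ty": 0, "tz": 0, "ax": 0, "ay": 0, "az": 0}
  gripper: 0
  newtons: 25

```text
clock: 45.88
eef_pos: [530.4, -319.2, -2.8]
tcp_rot: [3.141, 0.0, 1.112]
contact_force: [-0.6, 0.8, 4.1]
opening: 0.34
grasp_force: 25.3
```

Call:
step_arm:
  moves:
    - {"tx": 0, "ty": 0, "tz": 0, "ax": 0, "ay": 0, "az": 0}
    - {"tx": 0, "ty": 0, "tz": 0, "ax": 0, "ay": 0, "az": 0}
    - {"tx": 0, "ty": 0, "tz": 0, "ax": 0, "ay": 0, "az": 0}
    - {"tx": 0, "ty": 0, "tz": 0, "ax": 0, "ay": 0, "az": 0}
  gripper: 0.7

```text
clock: 46.38
eef_pos: [529.9, -318.9, -3.4]
tcp_rot: [-3.141, -0.0, 1.112]
contact_force: [0.6, -0.4, 0.2]
opening: 0.698
grasp_force: 0.0
```

Call:
step_arm:
  moves:
    - {"tx": 0, "ty": 0, "tz": 0, "ax": 0, "ay": 0, "az": 0.1}
    - {"tx": 0, "ty": 0, "tz": 0, "ax": 0, "ay": 0, "az": 0.1}
    - {"tx": 0, "ty": 0, "tz": 0, "ax": 0, "ay": 0, "az": 0.1}
    - {"tx": 0, "ty": 0, "tz": 0, "ax": 0, "ay": 0, "az": 0.1}
    - {"tx": 0, "ty": 0, "tz": 0, "ax": 0, "ay": 0, "az": 0.1}

```text
clock: 47.0
eef_pos: [530.0, -319.0, -3.3]
tcp_rot: [-3.142, 0.0, 0.321]
contact_force: [-0.1, -0.0, -0.5]
opening: 0.696
grasp_force: 0.0
```

Call:
step_arm:
  moves:
    - {"tx": 0, "ty": 0, "tz": 0, "ax": 0, "ay": 0, "az": 0.1}
    - {"tx": 0, "ty": 0, "tz": 0, "ax": 0, "ay": 0, "az": 0.1}
    - {"tx": 0, "ty": 0, "tz": 0, "ax": 0, "ay": 0, "az": 0.1}
    - {"tx": 0, "ty": 0, "tz": 0, "ax": 0, "ay": 0, "az": 0.1}
    - {"tx": 0, "ty": 0, "tz": 0, "ax": 0, "ay": 0, "az": 0.1}

```text
clock: 47.62
eef_pos: [530.0, -319.0, -3.4]
tcp_rot: [3.142, 0.0, -0.464]
contact_force: [0.5, 0.5, 0.2]
opening: 0.702
grasp_force: 0.0
```

Call:
step_arm:
  moves:
    - {"tx": 0, "ty": 0, "tz": 0, "ax": 0, "ay": 0, "az": 0}
    - {"tx": 0, "ty": 0, "tz": 0, "ax": 0, "ay": 0, "az": 0}
    - {"tx": 0, "ty": 0, "tz": 0, "ax": 0, "ay": 0, "az": 0}
    - {"tx": 0, "ty": 0, "tz": 0, "ax": 0, "ay": 0, "az": 0}
    - {"tx": 0, "ty": 0, "tz": 0, "ax": 0, "ay": 0, "az": 0}
  gripper: 0
  newtons: 45

```text
clock: 48.25
eef_pos: [530.2, -319.1, -3.1]
tcp_rot: [3.142, -0.0, -0.458]
contact_force: [-1.4, 0.7, 4.5]
opening: 0.335
grasp_force: 45.2
```

Call:
step_arm:
  moves:
    - {"tx": 0, "ty": 0, "tz": -0.5, "ax": 0, "ay": 0, "az": 0}
    - {"tx": 0, "ty": 0, "tz": -0.9, "ax": 0, "ay": 0, "az": -0.09}
    - {"tx": 0, "ty": 0, "tz": -0.9, "ax": 0, "ay": 0, "az": -0.09}
    - {"tx": 0, "ty": 0, "tz": -0.9, "ax": 0, "ay": 0, "az": -0.09}
    - {"tx": 0, "ty": 0, "tz": -0.9, "ax": 0, "ay": 0, "az": -0.08}

```text
clock: 48.88
eef_pos: [529.9, -318.8, 100.4]
tcp_rot: [-3.142, 0.0, 0.096]
contact_force: [-1.0, 0.3, -0.3]
opening: 0.338
grasp_force: 44.7
```

Call:
step_arm:
  moves:
    - {"tx": 0.1, "ty": -0.98, "tz": 0, "ax": 0, "ay": 0, "az": 0}
    - {"tx": 0.1, "ty": -0.98, "tz": 0, "ax": 0, "ay": 0, "az": 0}
    - {"tx": 0.1, "ty": -0.98, "tz": 0, "ax": 0, "ay": 0, "az": 0}
    - {"tx": 0.1, "ty": -0.98, "tz": 0, "ax": 0, "ay": 0, "az": 0}
    - {"tx": 0.1, "ty": -0.98, "tz": 0, "ax": 0, "ay": 0, "az": 0}

```text
clock: 49.5
eef_pos: [530.1, -193.1, 98.1]
tcp_rot: [-3.14, 0.002, 0.09]
contact_force: [-0.4, -0.7, 0.1]
opening: 0.333
grasp_force: 44.7
```

Call:
step_arm:
  moves:
    - {"tx": 0.1, "ty": -0.98, "tz": 0, "ax": 0, "ay": 0, "az": 0}
    - {"tx": 0.1, "ty": -0.98, "tz": 0, "ax": 0, "ay": 0, "az": 0}
    - {"tx": 0.1, "ty": -0.98, "tz": 0, "ax": 0, "ay": 0, "az": 0}
    - {"tx": 0.1, "ty": -0.98, "tz": 0, "ax": 0, "ay": 0, "az": 0}
    - {"tx": 0.1, "ty": -0.98, "tz": 0, "ax": 0, "ay": 0, "az": 0}

```text
clock: 50.12
eef_pos: [531.1, -70.3, 98.1]
tcp_rot: [-3.141, 0.002, 0.09]
contact_force: [-0.4, 0.1, 0.1]
opening: 0.336
grasp_force: 44.7
```

Call:
step_arm:
  moves:
    - {"tx": 0.1, "ty": -0.98, "tz": 0, "ax": 0, "ay": 0, "az": 0}
    - {"tx": 0.1, "ty": -0.8, "tz": 0, "ax": 0, "ay": 0, "az": 0}
    - {"tx": 0, "ty": 0, "tz": 0, "ax": 0, "ay": 0, "az": 0}
    - {"tx": 0, "ty": 0, "tz": 0, "ax": 0, "ay": 0, "az": 0}

```text
clock: 50.62
eef_pos: [532.8, -27.5, 98.7]
tcp_rot: [-3.142, 0.001, 0.091]
contact_force: [-0.1, -0.3, -0.5]
opening: 0.335
grasp_force: 44.7
```

Call:
step_arm:
  moves:
    - {"tx": 0.1, "ty": -0.1, "tz": 0.6, "ax": 0, "ay": 0, "az": 0}
    - {"tx": 0, "ty": 0, "tz": 0.6, "ax": 0, "ay": 0, "az": 0}
    - {"tx": 0, "ty": 0, "tz": 0.6, "ax": 0, "ay": 0, "az": 0}
    - {"tx": 0, "ty": 0, "tz": 0, "ax": 0, "ay": 0, "az": 0}
    - {"tx": 0, "ty": 0, "tz": 0, "ax": 0, "ay": 0, "az": 0}

```text
clock: 51.25
eef_pos: [535.9, -25.3, 54.1]
tcp_rot: [-3.142, 0.0, 0.091]
contact_force: [0.1, 0.6, 0.3]
opening: 0.335
grasp_force: 44.7
```

Call:
step_arm:
  moves:
    - {"tx": 0, "ty": 0, "tz": 0.06, "ax": 0, "ay": 0, "az": 0}
    - {"tx": 0, "ty": 0, "tz": 0, "ax": 0, "ay": 0, "az": 0}

```text
clock: 51.5
eef_pos: [536.1, -25.3, 53.0]
tcp_rot: [3.141, -0.001, 0.091]
contact_force: [0.4, 1.1, -0.7]
opening: 0.334
grasp_force: 44.7
```

Call:
step_arm:
  moves:
    - {"tx": -0.04, "ty": -0.02, "tz": 0, "ax": 0, "ay": 0, "az": 0}
    - {"tx": 0, "ty": 0, "tz": 0.08, "ax": 0, "ay": 0, "az": 0}
    - {"tx": 0, "ty": 0, "tz": 0.08, "ax": 0, "ay": 0, "az": 0}
    - {"tx": 0, "ty": 0, "tz": 0.04, "ax": 0, "ay": 0, "az": 0}
    - {"tx": 0, "ty": 0, "tz": 0, "ax": 0, "ay": 0, "az": 0}

```text
clock: 52.12
eef_pos: [534.8, -24.8, 47.8]
tcp_rot: [-3.142, 0.0, 0.091]
contact_force: [-0.8, 0.8, 4.1]
opening: 0.337
grasp_force: 45.1
```

Call:
step_arm:
  moves:
    - {"tx": 0, "ty": 0, "tz": 0, "ax": 0, "ay": 0, "az": 0}
    - {"tx": 0, "ty": 0, "tz": 0, "ax": 0, "ay": 0, "az": 0}
    - {"tx": 0, "ty": 0, "tz": -0.4, "ax": 0, "ay": 0, "az": 0}
    - {"tx": 0, "ty": 0, "tz": -0.8, "ax": 0, "ay": 0, "az": 0}
    - {"tx": 0, "ty": 0, "tz": -0.8, "ax": 0, "ay": 0, "az": 0}
  gripper: 0.5

```text
clock: 52.75
eef_pos: [534.8, -24.8, 98.7]
tcp_rot: [3.142, -0.0, 0.091]
contact_force: [0.5, -0.7, -0.4]
opening: 0.503
grasp_force: 0.0
```

Call:
step_arm:
  moves:
    - {"tx": -0.85, "ty": -0.3, "tz": 0, "ax": 0, "ay": 0, "az": 0}
    - {"tx": -0.85, "ty": -0.3, "tz": 0, "ax": 0, "ay": 0, "az": 0}
    - {"tx": -0.85, "ty": -0.3, "tz": 0, "ax": 0, "ay": 0, "az": 0}
    - {"tx": -0.85, "ty": -0.3, "tz": 0, "ax": 0, "ay": 0, "az": 0}
    - {"tx": 0, "ty": 0, "tz": 0, "ax": 0, "ay": 0, "az": 0}
  gripper: 0.8

```text
clock: 53.38
eef_pos: [446.3, -2.5, 98.1]
tcp_rot: [-3.142, 0.0, 0.091]
contact_force: [-0.2, -0.6, -0.2]
opening: 0.801
grasp_force: 0.0
```

Call:
step_arm:
  moves:
    - {"tx": 0, "ty": 0, "tz": 0, "ax": 0, "ay": 0, "az": 0}
    - {"tx": 0, "ty": 0, "tz": 0, "ax": 0, "ay": 0, "az": 0}

```text
clock: 53.62
eef_pos: [448.6, -2.8, 97.9]
tcp_rot: [3.141, -0.001, 0.091]
contact_force: [-1.0, 0.3, 0.3]
opening: 0.801
grasp_force: 0.0
```

```bash
python3 - <<'E'
from h import *
s=r.sense();print(s['eef_pos'],s['tcp_rot'],s['contact_force'])
for n in("top","scene"):
  im,d,ci=grab(n)
  for b in blobs(im,ci): print(*b)
  g=np.clip(255*(im/255.)**.6,0,255).astype(np.uint8)[:,:,::-1]
  c=g[150:225,260:335] if n=="top" else g[170:245,290:365]
  if n=="top": A=c
cv2.imwrite("pics/c8.png",cv2.resize(np.hstack([A,c]),None,fx=5,fy=5,interpolation=cv2.INTER_CUBIC))
E
```

```text
[448.5708806   -2.82972286  97.94858293] [ 3.14146314e+00 -1.06355574e-03  9.08426556e-02] [-0.97894881  0.28192416  0.29076175]
red nest 281.6 179.8 [66. 67.] [589.4  38.9  59. ] 3.3
yellow nest 304.1 178.3 [67. 68.] [594.6 -20.6  59. ] 5.9
red chip 258.6 217.5 [28. 48.] [ 430.5 -167.4   20. ] 43.2
red nest 347.7 203.3 [61. 64.] [588.8  39.2  59. ] 7.6
yellow nest 333.8 216.0 [62. 68.] [593.7 -20.2  59. ] 7.7
green chip 330.2 194.6 [63. 32.] [511.1  43.4  20. ] 27.4
blue nest 318.2 204.4 [59. 61.] [534.5 -25.8  59. ] 8.9
```

View pics/c8.png

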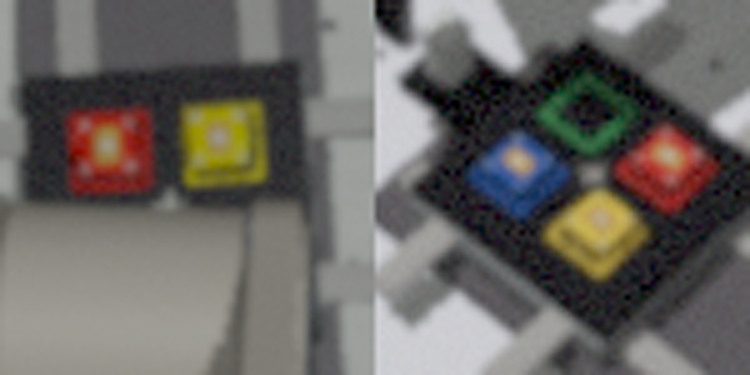

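All three are in their nests: red (108,150) and yellow (222,143) in the left crop, blue (520,170) in the right crop. Now I grip the post.

Call:
step_arm:
  moves:
    - {"tx": 0, "ty": -0.02, "tz": 0.6, "ax": 0, "ay": 0, "az": 0}
    - {"tx": 0, "ty": 0, "tz": 0.6, "ax": 0, "ay": 0, "az": 0}
    - {"tx": 0, "ty": 0, "tz": 0.56, "ax": 0, "ay": 0, "az": 0}
    - {"tx": 0, "ty": 0, "tz": 0, "ax": 0, "ay": 0, "az": 0}
    - {"tx": 0, "ty": 0, "tz": 0, "ax": 0, "ay": 0, "az": 0}

```text
clock: 54.35
eef_pos: [447.4, -2.2, 53.6]
tcp_rot: [-3.142, 0.0, 0.091]
contact_force: [-0.1, 0.6, 0.3]
opening: 0.802
grasp_force: 0.0
```

Call:
step_arm:
  moves:
    - {"tx": 0, "ty": 0, "tz": 0, "ax": 0, "ay": 0, "az": 0}
    - {"tx": 0, "ty": 0, "tz": 0, "ax": 0, "ay": 0, "az": 0}
    - {"tx": 0, "ty": 0, "tz": 0, "ax": 0, "ay": 0, "az": 0}
    - {"tx": 0, "ty": 0, "tz": 0, "ax": 0, "ay": 0, "az": 0}
    - {"tx": 0, "ty": 0, "tz": 0, "ax": 0, "ay": 0, "az": 0}
  gripper: 0
  newtons: 70

```text
clock: 54.98
eef_pos: [447.7, -2.2, 54.2]
tcp_rot: [3.142, -0.001, 0.091]
contact_force: [-1.4, -0.2, 5.6]
opening: 0.248
grasp_force: 68.1
```

Call:
step_arm:
  moves:
    - {"tx": -0.06, "ty": 0, "tz": 0, "ax": 0, "ay": 0, "az": 0}
    - {"tx": 0, "ty": 0, "tz": 0, "ax": 0, "ay": 0, "az": 0}

```text
clock: 55.22
eef_pos: [447.6, -2.2, 54.2]
tcp_rot: [3.141, -0.003, 0.091]
contact_force: [5.4, 1.0, -0.1]
opening: 0.242
grasp_force: 68.6
```

Call:
step_arm:
  moves:
    - {"tx": -0.06, "ty": 0, "tz": 0, "ax": 0, "ay": 0, "az": 0}
    - {"tx": 0, "ty": 0, "tz": 0, "ax": 0, "ay": 0, "az": 0}

```text
clock: 55.48
eef_pos: [447.6, -2.2, 54.2]
tcp_rot: [3.141, -0.006, 0.091]
contact_force: [10.6, 2.8, -6.5]
opening: 0.244
grasp_force: 68.9
```

Call:
step_arm:
  moves:
    - {"tx": 0.3, "ty": 0.01, "tz": 0, "ax": 0, "ay": 0, "az": 0}
    - {"tx": 0.5, "ty": 0.01, "tz": 0, "ax": 0, "ay": 0, "az": 0}
    - {"tx": 0.5, "ty": 0.01, "tz": 0, "ax": 0, "ay": 0, "az": 0}
    - {"tx": 0.5, "ty": 0.01, "tz": 0, "ax": 0, "ay": 0, "az": 0}
    - {"tx": 0.5, "ty": 0.01, "tz": 0, "ax": 0, "ay": 0, "az": 0}

```text
clock: 56.1
eef_pos: [501.4, 1.8, 54.1]
tcp_rot: [-3.141, 0.001, 0.091]
contact_force: [-3.7, 2.8, 11.1]
opening: 0.244
grasp_force: 71.7
```

Call:
step_arm:
  moves:
    - {"tx": 0.5, "ty": 0.01, "tz": 0, "ax": 0, "ay": 0, "az": 0}
    - {"tx": 0.5, "ty": 0.01, "tz": 0, "ax": 0, "ay": 0, "az": 0}
    - {"tx": 0.5, "ty": 0.01, "tz": 0, "ax": 0, "ay": 0, "az": 0}
    - {"tx": 0.5, "ty": 0.01, "tz": 0, "ax": 0, "ay": 0, "az": 0}
    - {"tx": 0.5, "ty": 0, "tz": 0, "ax": 0, "ay": 0, "az": 0}

```text
clock: 56.72
eef_pos: [563.8, 6.5, 54.2]
tcp_rot: [-3.141, 0.001, 0.091]
contact_force: [-4.5, 1.3, 10.4]
opening: 0.243
grasp_force: 71.6
```

Call:
step_arm:
  moves:
    - {"tx": 0.4, "ty": 0, "tz": 0, "ax": 0, "ay": 0, "az": 0}
    - {"tx": 0, "ty": 0, "tz": 0, "ax": 0, "ay": 0, "az": 0}
    - {"tx": 0, "ty": 0, "tz": 0, "ax": 0, "ay": 0, "az": 0}

```text
clock: 57.1
eef_pos: [574.8, 7.4, 54.2]
tcp_rot: [-3.141, -0.002, 0.091]
contact_force: [3.0, 2.0, 5.2]
opening: 0.245
grasp_force: 70.7
```

Short by 2.5 mm. I'll correct that, hold still and look.

Call:
step_arm:
  moves:
    - {"tx": 0.1, "ty": 0.01, "tz": 0, "ax": 0, "ay": 0, "az": 0}
    - {"tx": 0, "ty": 0, "tz": 0, "ax": 0, "ay": 0, "az": 0}
    - {"tx": 0, "ty": 0, "tz": 0, "ax": 0, "ay": 0, "az": 0}

```text
clock: 57.48
eef_pos: [576.4, 7.3, 54.2]
tcp_rot: [-3.141, 0.0, 0.091]
contact_force: [-0.6, 2.8, 8.2]
opening: 0.243
grasp_force: 71.5
```

```bash
python3 - <<'E'
from h import *
s=r.sense();print(s['eef_pos'],s['tcp_rot'],s['contact_force'])
for n in("top","scene"):
  im,d,ci=grab(n)
  for b in blobs(im,ci,zn=59): print(*b)
  g=np.clip(255*(im/255.)**.6,0,255).astype(np.uint8)[:,:,::-1]
  c=g[110:170,260:320] if n=="top" else g[195:255,330:390]
  if n=="top": A=c
cv2.imwrite("pics/c9.png",cv2.resize(np.hstack([A,c]),None,fx=6,fy=6,interpolation=cv2.INTER_CUBIC))
t=(692.1,17.0);
for n in("top","scene"): print(n,proj(eyes.camera_info(n),(691.7,15.9,80)),proj(eyes.camera_info(n),(691.7,15.9,55)))
E
```

```text
[576.3867976    7.33590395  54.18246393] [-3.14126209e+00  5.31187669e-05  9.08807241e-02] [-0.62694563  2.81578038  8.20637167]
yellow chip 301.6 126.5 [27. 66.] [748.8  -8.2  20. ] 1.2
red nest 383.0 229.1 [63. 64.] [717.2  50.1  59. ] 5.1
yellow nest 369.1 243.1 [68. 70.] [722.6 -10.   59. ] 6.6
green chip 366.0 220.6 [42. 79.] [650.  56.  20.] 47.5
blue nest 352.2 230.5 [60. 63.] [663.1 -15.6  59. ] 7.3
top (np.float64(290.98258762220127), np.float64(140.3135334261421)) (np.float64(291.55799198249827), np.float64(142.87048212523467))
scene (np.float64(368.30681238833284), np.float64(226.35526071844134)) (np.float64(367.5689946242066), np.float64(231.21737387667696))
```

View pics/c9.png

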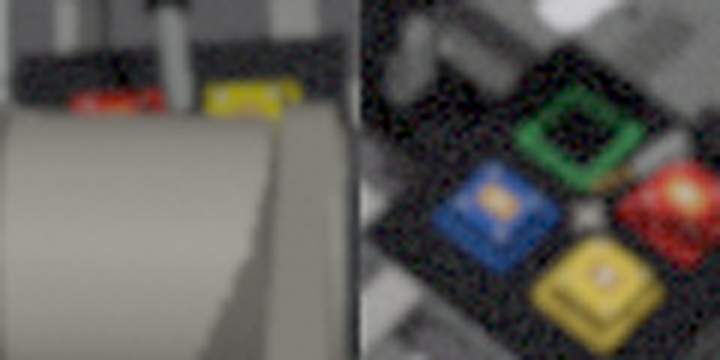

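The scene crop shows the cross at (368.0,230.8), against a predicted tip foot of (367.6,231.2), so they agree within about 1 mm. I nudge 0.8 mm and dwell.

Call:
step_arm:
  moves:
    - {"tx": 0.03, "ty": 0, "tz": 0, "ax": 0, "ay": 0, "az": 0}
    - {"tx": 0, "ty": 0, "tz": 0, "ax": 0, "ay": 0, "az": 0}
    - {"tx": 0, "ty": 0, "tz": 0, "ax": 0, "ay": 0, "az": 0}
    - {"tx": 0, "ty": 0, "tz": 0, "ax": 0, "ay": 0, "az": 0}
    - {"tx": 0, "ty": 0, "tz": 0, "ax": 0, "ay": 0, "az": 0}

```text
clock: 58.2
eef_pos: [576.8, 7.4, 54.2]
tcp_rot: [-3.141, 0.001, 0.091]
contact_force: [-2.7, 2.5, 8.7]
opening: 0.246
grasp_force: 71.5
```

Call:
step_arm:
  moves:
    - {"tx": 0, "ty": 0, "tz": 0, "ax": 0, "ay": 0, "az": 0}
    - {"tx": 0, "ty": 0, "tz": 0, "ax": 0, "ay": 0, "az": 0}
    - {"tx": 0, "ty": 0, "tz": 0, "ax": 0, "ay": 0, "az": 0}
    - {"tx": 0, "ty": 0, "tz": 0, "ax": 0, "ay": 0, "az": 0}
    - {"tx": 0, "ty": 0, "tz": 0, "ax": 0, "ay": 0, "az": 0}

```text
clock: 58.82
eef_pos: [576.8, 7.4, 54.2]
tcp_rot: [-3.141, 0.001, 0.091]
contact_force: [-2.3, 1.8, 8.9]
opening: 0.25
grasp_force: 71.5
```

Call:
step_arm:
  moves:
    - {"tx": -0.4, "ty": 0.4, "tz": 0, "ax": 0, "ay": 0, "az": 0}
    - {"tx": -0.4, "ty": 0.4, "tz": 0, "ax": 0, "ay": 0, "az": 0}
    - {"tx": -0.4, "ty": 0.4, "tz": 0, "ax": 0, "ay": 0, "az": 0}
    - {"tx": 0, "ty": 0, "tz": 0, "ax": 0, "ay": 0, "az": 0}
    - {"tx": 0, "ty": 0, "tz": 0, "ax": 0, "ay": 0, "az": 0}

```text
clock: 59.45
eef_pos: [549.3, -26.4, 54.1]
tcp_rot: [3.141, 0.001, 0.091]
contact_force: [-2.0, -1.3, 10.4]
opening: 0.247
grasp_force: 71.6
```

Call:
step_arm:
  moves:
    - {"tx": 0.03, "ty": -0.04, "tz": 0, "ax": 0, "ay": 0, "az": 0}
    - {"tx": 0, "ty": 0, "tz": 0, "ax": 0, "ay": 0, "az": 0}
    - {"tx": 0, "ty": 0, "tz": 0, "ax": 0, "ay": 0, "az": 0}
    - {"tx": 0, "ty": 0, "tz": 0, "ax": 0, "ay": 0, "az": 0}

```text
clock: 59.95
eef_pos: [550.1, -25.1, 54.1]
tcp_rot: [3.141, 0.001, 0.091]
contact_force: [-1.5, -2.1, 9.8]
opening: 0.246
grasp_force: 71.7
```

```bash
python3 - <<'E'
from h import *
s=r.sense();print(s['eef_pos'],s['tcp_rot'],s['contact_force'])
im,d,ci=grab("scene")
for b in blobs(im,ci,zn=59): print(*b)
g=np.clip(255*(im/255.)**.6,0,255).astype(np.uint8)[:,:,::-1]
cv2.imwrite("pics/c10.png",cv2.resize(g[195:255,335:395],None,fx=9,fy=9,interpolation=cv2.INTER_CUBIC))
print(proj(ci,(691.6,16.1,80)),proj(ci,(691.6,16.1,71)))
E
```

```text
[550.12722523 -25.13286521  54.13762497] [3.14091777e+00 8.79216267e-04 9.09316339e-02] [-1.46018056 -2.05838498  9.8098608 ]
red nest 367.9 230.2 [66. 65.] [691.4  17.   59. ] 8.0
yellow nest 353.8 244.2 [66. 70.] [697.  -42.9  59. ] 5.7
green chip 351.4 221.0 [41. 79.] [622.5  24.   20. ] 51.7
blue nest 336.9 231.4 [62. 64.] [636.9 -48.7  59. ] 6.9
(np.float64(368.33197789218275), np.float64(226.29024694390495)) (np.float64(368.06340192610804), np.float64(228.06009344242858))
```

View pics/c10.png

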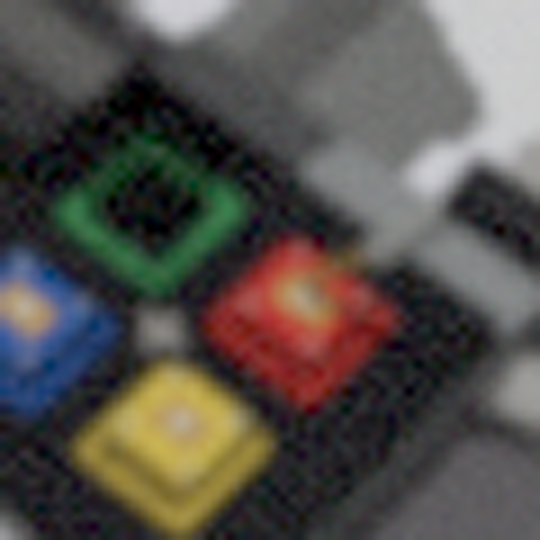

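The red dot is at (368.5,227.8), against a predicted needle foot of (368.1,228.1). I dwell here, then move to yellow.

Call:
step_arm:
  moves:
    - {"tx": 0, "ty": 0, "tz": 0, "ax": 0, "ay": 0, "az": 0}
    - {"tx": 0, "ty": 0, "tz": 0, "ax": 0, "ay": 0, "az": 0}
    - {"tx": 0, "ty": 0, "tz": 0, "ax": 0, "ay": 0, "az": 0}
    - {"tx": 0, "ty": 0, "tz": 0, "ax": 0, "ay": 0, "az": 0}
    - {"tx": 0, "ty": 0, "tz": 0, "ax": 0, "ay": 0, "az": 0}

```text
clock: 60.62
eef_pos: [550.1, -25.1, 54.2]
tcp_rot: [3.141, 0.001, 0.091]
contact_force: [-1.8, -2.4, 10.5]
opening: 0.246
grasp_force: 71.7
```

Call:
step_arm:
  moves:
    - {"tx": 0, "ty": 0, "tz": 0, "ax": 0, "ay": 0, "az": 0}
    - {"tx": 0, "ty": 0, "tz": 0, "ax": 0, "ay": 0, "az": 0}
    - {"tx": 0, "ty": 0, "tz": 0, "ax": 0, "ay": 0, "az": 0}
    - {"tx": 0, "ty": 0, "tz": 0, "ax": 0, "ay": 0, "az": 0}
    - {"tx": 0, "ty": 0, "tz": 0, "ax": 0, "ay": 0, "az": 0}

```text
clock: 61.25
eef_pos: [550.1, -25.1, 54.2]
tcp_rot: [3.141, 0.001, 0.091]
contact_force: [-2.3, -1.6, 10.3]
opening: 0.246
grasp_force: 71.7
```

Call:
step_arm:
  moves:
    - {"tx": 0, "ty": -0.48, "tz": 0, "ax": 0, "ay": 0, "az": 0}
    - {"tx": 0, "ty": -0.48, "tz": 0, "ax": 0, "ay": 0, "az": 0}
    - {"tx": 0, "ty": -0.48, "tz": 0, "ax": 0, "ay": 0, "az": 0}
    - {"tx": 0, "ty": -0.48, "tz": 0, "ax": 0, "ay": 0, "az": 0}
    - {"tx": 0, "ty": -0.46, "tz": 0, "ax": 0, "ay": 0, "az": 0}

```text
clock: 61.88
eef_pos: [545.0, 34.3, 54.1]
tcp_rot: [3.141, 0.0, 0.091]
contact_force: [-0.8, -3.1, 9.0]
opening: 0.247
grasp_force: 71.4
```

Call:
step_arm:
  moves:
    - {"tx": 0, "ty": 0, "tz": 0, "ax": 0, "ay": 0, "az": 0}
    - {"tx": 0, "ty": 0, "tz": 0, "ax": 0, "ay": 0, "az": 0}
    - {"tx": 0, "ty": 0, "tz": 0, "ax": 0, "ay": 0, "az": 0}

```text
clock: 62.25
eef_pos: [544.9, 34.8, 54.1]
tcp_rot: [-3.141, 0.0, 0.091]
contact_force: [-0.8, 3.1, 8.3]
opening: 0.25
grasp_force: 71.5
```

```bash
python3 - <<'E'
from h import *
im,d,ci=grab("scene")
for b in blobs(im,ci,zn=59): print(*b)
E
```

```text
red chip 379.1 214.7 [37. 63.] [661.5  99.   20. ] 4.5
yellow nest 368.0 229.8 [69. 65.] [690.8  18.2  59. ] 13.1
green chip 362.3 208.7 [63. 26.] [613.2  77.9  20. ] 29.4
blue nest 351.3 217.9 [59. 63.] [631.8  11.6  59. ] 6.9
```

Call:
step_arm:
  moves:
    - {"tx": 0, "ty": 0.01, "tz": 0, "ax": 0, "ay": 0, "az": 0}
    - {"tx": 0, "ty": 0, "tz": 0, "ax": 0, "ay": 0, "az": 0}
    - {"tx": 0, "ty": 0, "tz": 0, "ax": 0, "ay": 0, "az": 0}
    - {"tx": 0, "ty": 0, "tz": 0, "ax": 0, "ay": 0, "az": 0}
    - {"tx": 0, "ty": 0, "tz": 0, "ax": 0, "ay": 0, "az": 0}

```text
clock: 62.92
eef_pos: [545.0, 34.5, 54.1]
tcp_rot: [-3.141, 0.0, 0.091]
contact_force: [-1.9, 2.3, 9.2]
opening: 0.248
grasp_force: 71.5
```

Call:
step_arm:
  moves:
    - {"tx": 0, "ty": 0, "tz": 0, "ax": 0, "ay": 0, "az": 0}
    - {"tx": 0, "ty": 0, "tz": 0, "ax": 0, "ay": 0, "az": 0}
    - {"tx": 0, "ty": 0, "tz": 0, "ax": 0, "ay": 0, "az": 0}
    - {"tx": 0, "ty": 0, "tz": 0, "ax": 0, "ay": 0, "az": 0}
    - {"tx": 0, "ty": 0, "tz": 0, "ax": 0, "ay": 0, "az": 0}

```text
clock: 63.55
eef_pos: [545.0, 34.5, 54.2]
tcp_rot: [-3.141, 0.0, 0.091]
contact_force: [-1.4, 2.0, 9.0]
opening: 0.24
grasp_force: 71.5
```

Call:
step_arm:
  moves:
    - {"tx": 0.48, "ty": 0.01, "tz": 0, "ax": 0, "ay": 0, "az": 0}
    - {"tx": 0.48, "ty": 0, "tz": 0, "ax": 0, "ay": 0, "az": 0}
    - {"tx": 0.48, "ty": 0, "tz": 0, "ax": 0, "ay": 0, "az": 0}
    - {"tx": 0.48, "ty": 0, "tz": 0, "ax": 0, "ay": 0, "az": 0}
    - {"tx": 0.48, "ty": 0, "tz": 0, "ax": 0, "ay": 0, "az": 0}

```text
clock: 64.18
eef_pos: [604.5, 39.5, 54.2]
tcp_rot: [3.142, 0.002, 0.091]
contact_force: [-4.2, 0.7, 11.5]
opening: 0.244
grasp_force: 71.7
```

Call:
step_arm:
  moves:
    - {"tx": 0, "ty": 0, "tz": 0, "ax": 0, "ay": 0, "az": 0}
    - {"tx": 0, "ty": 0, "tz": 0, "ax": 0, "ay": 0, "az": 0}
    - {"tx": 0, "ty": 0, "tz": 0, "ax": 0, "ay": 0, "az": 0}

```text
clock: 64.55
eef_pos: [605.7, 39.6, 54.2]
tcp_rot: [3.141, -0.001, 0.091]
contact_force: [2.3, 2.0, 5.5]
opening: 0.245
grasp_force: 71.0
```

```bash
python3 - <<'E'
from h import *
s=r.sense();print(s['eef_pos'],s['contact_force'])
im,d,ci=grab("scene")
for b in blobs(im,ci,zn=59): print(*b)
g=np.clip(255*(im/255.)**.6,0,255).astype(np.uint8)[:,:,::-1]
cv2.imwrite("pics/c11.png",cv2.resize(g[195:255,335:395],None,fx=9,fy=9,interpolation=cv2.INTER_CUBIC))
E
```

```text
[605.68086299  39.60469516  54.19523171] [2.31221164 1.95845663 5.52700908]
red chip 396.5 231.6 [66. 35.] [734.8  93.4  20. ] 12.8
yellow nest 385.4 243.0 [69. 69.] [751.9  22.6  59. ] 7.7
blue nest 367.9 230.5 [60. 62.] [692.2  16.3  59. ] 7.3
```

View pics/c11.png

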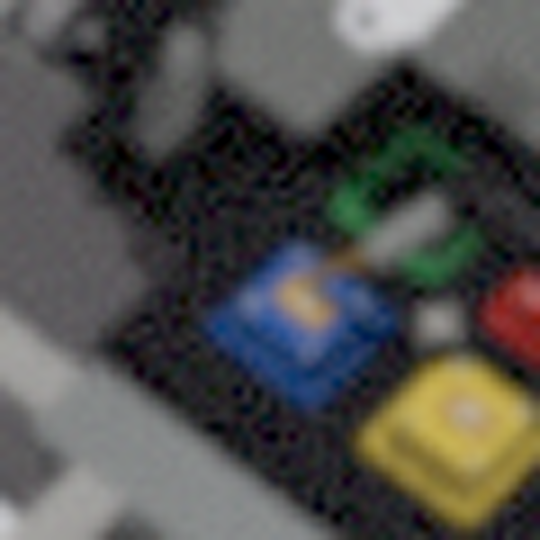

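The needle points into the middle of blue at about (303,290) in the crop. I dwell, then draw the carrier out.

Call:
step_arm:
  moves:
    - {"tx": -0.03, "ty": 0, "tz": 0, "ax": 0, "ay": 0, "az": 0}
    - {"tx": 0, "ty": 0, "tz": 0, "ax": 0, "ay": 0, "az": 0}
    - {"tx": 0, "ty": 0, "tz": 0, "ax": 0, "ay": 0, "az": 0}
    - {"tx": 0, "ty": 0, "tz": 0, "ax": 0, "ay": 0, "az": 0}
    - {"tx": 0, "ty": 0, "tz": 0, "ax": 0, "ay": 0, "az": 0}

```text
clock: 65.22
eef_pos: [604.8, 39.5, 54.2]
tcp_rot: [3.141, -0.001, 0.091]
contact_force: [1.5, 2.1, 5.2]
opening: 0.244
grasp_force: 71.0
```

Call:
step_arm:
  moves:
    - {"tx": 0, "ty": 0, "tz": 0, "ax": 0, "ay": 0, "az": 0}
    - {"tx": 0, "ty": 0, "tz": 0, "ax": 0, "ay": 0, "az": 0}
    - {"tx": 0, "ty": 0, "tz": 0, "ax": 0, "ay": 0, "az": 0}
    - {"tx": 0, "ty": 0, "tz": 0, "ax": 0, "ay": 0, "az": 0}
    - {"tx": 0, "ty": 0, "tz": 0, "ax": 0, "ay": 0, "az": 0}

```text
clock: 65.85
eef_pos: [604.8, 39.5, 54.2]
tcp_rot: [3.142, -0.001, 0.091]
contact_force: [2.5, 2.0, 5.8]
opening: 0.243
grasp_force: 71.0
```

Call:
step_arm:
  moves:
    - {"tx": -0.3, "ty": 0.08, "tz": 0, "ax": 0, "ay": 0, "az": 0}
    - {"tx": -0.5, "ty": 0.08, "tz": 0, "ax": 0, "ay": 0, "az": 0}
    - {"tx": -0.5, "ty": 0.08, "tz": 0, "ax": 0, "ay": 0, "az": 0}
    - {"tx": -0.5, "ty": 0.08, "tz": 0, "ax": 0, "ay": 0, "az": 0}
    - {"tx": -0.5, "ty": 0.08, "tz": 0, "ax": 0, "ay": 0, "az": 0}

```text
clock: 66.47
eef_pos: [548.4, 24.5, 54.2]
tcp_rot: [-3.141, -0.002, 0.091]
contact_force: [2.5, 3.9, 4.5]
opening: 0.244
grasp_force: 70.8
```

Call:
step_arm:
  moves:
    - {"tx": -0.5, "ty": 0.08, "tz": 0, "ax": 0, "ay": 0, "az": 0}
    - {"tx": -0.5, "ty": 0.08, "tz": 0, "ax": 0, "ay": 0, "az": 0}
    - {"tx": -0.5, "ty": 0.08, "tz": 0, "ax": 0, "ay": 0, "az": 0}
    - {"tx": -0.5, "ty": 0.08, "tz": 0, "ax": 0, "ay": 0, "az": 0}
    - {"tx": -0.5, "ty": 0.08, "tz": 0, "ax": 0, "ay": 0, "az": 0}

```text
clock: 67.1
eef_pos: [487.0, 8.8, 54.1]
tcp_rot: [-3.142, -0.002, 0.091]
contact_force: [3.5, 2.5, 5.2]
opening: 0.244
grasp_force: 70.9
```

Call:
step_arm:
  moves:
    - {"tx": -0.5, "ty": 0.08, "tz": 0, "ax": 0, "ay": 0, "az": 0}
    - {"tx": -0.5, "ty": 0.08, "tz": 0, "ax": 0, "ay": 0, "az": 0}
    - {"tx": -0.4, "ty": 0.08, "tz": 0, "ax": 0, "ay": 0, "az": 0}
    - {"tx": -0.15, "ty": 0, "tz": 0, "ax": 0, "ay": 0, "az": 0}
    - {"tx": -0.08, "ty": 0, "tz": 0, "ax": 0, "ay": 0, "az": 0}

```text
clock: 67.72
eef_pos: [447.4, -1.0, 54.2]
tcp_rot: [3.141, -0.002, 0.091]
contact_force: [7.1, 2.7, 0.6]
opening: 0.248
grasp_force: 70.3
```

At the stop. I release, lift clear and check.

Call:
step_arm:
  moves:
    - {"tx": 0.05, "ty": 0, "tz": 0, "ax": 0, "ay": 0, "az": 0}
    - {"tx": 0, "ty": 0, "tz": 0, "ax": 0, "ay": 0, "az": 0}
    - {"tx": 0, "ty": 0, "tz": 0, "ax": 0, "ay": 0, "az": 0}
    - {"tx": 0, "ty": 0, "tz": 0, "ax": 0, "ay": 0, "az": 0}
  gripper: 0.8

```text
clock: 68.22
eef_pos: [447.6, -0.7, 53.5]
tcp_rot: [-3.142, 0.001, 0.091]
contact_force: [-0.5, -0.8, 0.6]
opening: 0.799
grasp_force: 0.0
```

Call:
step_arm:
  moves:
    - {"tx": 0, "ty": 0, "tz": -0.5, "ax": 0, "ay": 0, "az": 0}
    - {"tx": 0, "ty": 0, "tz": -0.9, "ax": 0, "ay": 0, "az": 0}
    - {"tx": 0, "ty": 0, "tz": -0.9, "ax": 0, "ay": 0, "az": 0}
    - {"tx": -1, "ty": 0.5, "tz": -0.9, "ax": 0, "ay": 0, "az": 0}
    - {"tx": -1, "ty": 0.9, "tz": 0, "ax": 0, "ay": 0, "az": 0}

```text
clock: 68.85
eef_pos: [402.2, -40.2, 135.9]
tcp_rot: [3.141, -0.004, 0.092]
contact_force: [0.3, -1.2, -0.5]
opening: 0.798
grasp_force: 0.0
```

Call:
step_arm:
  moves:
    - {"tx": 0, "ty": 0.9, "tz": 0, "ax": 0, "ay": 0, "az": 0}
    - {"tx": 0, "ty": 0.9, "tz": 0, "ax": 0, "ay": 0, "az": 0}
    - {"tx": 0, "ty": 0.9, "tz": 0, "ax": 0, "ay": 0, "az": 0}
    - {"tx": 0, "ty": 0.9, "tz": 0, "ax": 0, "ay": 0, "az": 0}
    - {"tx": 0, "ty": 0, "tz": 0, "ax": 0, "ay": 0, "az": 0}

```text
clock: 69.47
eef_pos: [409.9, -130.6, 134.4]
tcp_rot: [3.141, -0.001, 0.089]
contact_force: [-0.2, 0.5, -0.2]
opening: 0.8
grasp_force: 0.0
```

```bash
python3 - <<'E'
from h import *
im,d,ci=grab("top")
for b in blobs(im,ci): print(*b)
im,d,ci=grab("scene")
for b in blobs(im,ci): print(*b)
E
```

```text
red nest 281.0 179.8 [67. 67.] [589.2  40.4  59. ] 5.3
yellow nest 303.7 178.4 [67. 67.] [594.4 -19.5  59. ] 4.6
green nest 282.1 201.2 [57. 65.] [532.1  35.6  59. ] 4.2
blue nest 305.0 200.8 [67. 67.] [534.6 -24.4  59. ] 5.0
red nest 348.1 202.9 [61. 64.] [588.6  41.   59. ] 7.6
yellow nest 334.2 215.7 [63. 68.] [593.8 -18.6  59. ] 7.7
green chip 333.7 192.6 [45. 53.] [512.8  56.4  20. ] 14.1
blue nest 318.4 204.3 [59. 60.] [534.4 -25.   59. ] 8.9
```

```bash
python3 -c "
from h import *
print(workorder.sign_off())"
```

```text
the job is handed in; nothing more can be done
None
```

I handed the job in: red, yellow and blue (green was absent) seated, needle over the cross then red, yellow and blue for over a second each with estimated errors under 2 mm, carrier back at its stop; sign-off returned no verdict.

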